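Square a pile of tiles and peel a stuck dust cover to hold over it

ROBOT

A 7-joint arm with a two-finger parallel gripper is mounted at the origin on the work surface. World frame = base frame: x ahead of the robot, y to its left, z up, the work surface at z = 0. Lengths are in mm, angles in rad, forces in N, time in s.
With the tool pointing down it reaches from about 400 to 875 mm from the base axis. Payload 6.5 kg.
Tool frame: the origin (TCP) lies midway between the tips of the shut fingers; the grasp point (between the pads) lies 19 mm behind it; x points along the fingers, y is the direction in which the jaws open and shut, and the axes are right-handed (so a half turn about x gives the same grasp; the last joint's range is limited). The gripper opens to 85 mm and grips with 20 to 120 N. Pads are 22 mm wide; open, the fingers measure 114 mm over their backs; the gripper's body (76 mm by 85 mm) begins 54 mm behind the grasp point. The pads swing forward as they close: fully open they stand 13 mm farther back than shut.
Start: joints at [-1.2, 0.536, -0.004, 1.538, 0.003, 1.067, -0.071], TCP at [274.972, 588.966, 231.29] pointing down, gripper open.
Joint ranges: [-2.7, 2.7], [-0.37, 2.16], [-1.27, 1.26], [0.24, 2.4], [-1.31, 4.45], [0.19, 1.91], [-2.76, 2.76]. Speed limits (rad/s): [2.39, 2.39, 3.14, 3.14, 3.14, 3.14, 3.14].

INTERFACE

Orientations are given as a 3x3 rotation matrix whose columns are the frame's x, y, z axes.
In Python, from workcell import * gives the robot as it stands.
- The arm moves only by the shell command python3 -m pendant 'ROWS' [FORCE]. ROWS is JSON, a list of rows, each an object with "travel": the shift along the world's x, y, z in units of 400 mm (1.0 is 400 mm), a list of three; "rot": the turn, a rotation vector about the world's x, y, z in units of 0.5 rad (1.0 is 0.5 rad), a list of three; "claw": the gripper command: -1 is shut, 1 is fully open, values between are in proportion. A call has 1 to 12 rows; each row is the pose to reach, as a shift and turn from the pose commanded when the call began; what a row does not reach only later rows make up. A row lasts 1/10 s, in which the tool goes at most 50 mm and 8.59 degrees, less where a joint would pass 70% of its speed; a pose out of reach is approached as far as the arm can. A call with a number of a shift or a turn outside -1 to 1 is refused whole. A call with a gripper value outside its range is refused whole. The fingers move at their own pace and stop on an object; FORCE is the grip in N (left out, the last holds). Time passes only in rows, so rows that repeat a pose let the fingers close. It gives the time, the measured TCP pose, the force and the opening at its end, in the units of the state.
- sense(): the state, without advancing time (a new reading comes with each control period).
- get_image(name): name is "scene" or "top" or "wrist"; returns (picture, depth): 480x640x3 uint8, red, green, blue; 480x640 float32, mm along the optical axis (not along the pixel's ray), 0 where there is no reading.
- camera_params(name): a dict with "fx", "fy", "cx", "cy" (pixels), "R" (3x3) and "t" (3): a world point X has camera coordinates R X + t. Camera axes: x right, y down, z forward; pixel columns grow to the right and rows downward; lengths in mm; the calibration is good to about 2 mm. A picture is of the moment at which its call begins: read the wrist's pose just before it. camera_params takes no time and is no camera call; for the wrist camera it gives the pose at the moment of the call.
- job_done(): hands the job in, once; it reports no verdict.
Trained networks look in the newest picture that a camera, given by its name, has taken for a name from the list of things; names that differ only in an ending like _2 or _b are one class to them, and where a whole thing is asked for, a point or a joint stands for the part that bears it (a point fixed in the world has none). Each returns a list of dicts, best first, with "p" (0 to 1); they miss things now and then, are a little off and sometimes report something else, mostly with a low value. They report only what shows in the picture. A call takes as long as a camera call.
- find_in(thing, camera): "centre" ([x, y, z] in mm, in world coordinates, good to about 4 mm: the middle of the surface that is visible of it).
- masks_of(thing, camera): "mask" (480x640 bool, what is visible of it).
- place_of(thing, camera): "centre" ([x, y, z] in mm, in world coordinates, good to about 4 mm: a listed point, or the origin of a listed thing).
The state is a dict: "time": time; "joint_positions": joint angles; "joint_vel": joint speeds; "joint_efforts": joint torques, N m; "tcp_pos": TCP position; "orientation": TCP orientation; "wrist_force": force on the tool from outside, world axes, zero at the start; "ft_torque": the same for the moment, N m; "opening": finger opening in mm.
Only numpy, scipy, OpenCV 4.12 (cv2) and the standard library are available. Lean on these libraries where they do the work, as an engineer would, in place of code of your own. Each camera call takes 0.05 s, during which the arm holds its last target.

TASK

Tap the little pile of three terracotta tiles on the round kiln bat square, so that their edges are flush all round, leaving the pile on the bat. Then take the upright wooden lug of the top metal dust cover, which dried slip holds to the nest of covers, and peel it: raise the lug corner first, so that the cover hinges up well clear on its opposite corner, which stays resting in place on the nest, before the whole cover comes away. Finish while still holding the cover by its lug, level and still, centred about 10 cm above the squared pile; leave the other things on the bench alone.

Things in the scene. Friction and masses are not known exactly. Their poses are not given: they have to be found in the camera images.
- bat: round kiln bat, a flat pale disc 170 mm across and 20 mm thick, fixed to the bench; origin at the centre of its underside, z up
- tile_low: unglazed terracotta tile, 50 x 50 x 10 mm, 50 g; origin at the centre of its underside, x and y square to its edges, z up; the lowest of the pile, lying on the bat
- tile_mid: unglazed terracotta tile, 50 x 50 x 10 mm, 50 g; origin at the centre of its underside, x and y square to its edges, z up; the middle of the pile, lying on the lowest, 4 to 8 mm off it and slightly turned
- tile_top: unglazed terracotta tile, 50 x 50 x 10 mm, 50 g; origin at the centre of its underside, x and y square to its edges, z up; the top of the pile, lying on the middle one, shifted the other way; the pile is 30 mm high in all and slides easily under a light sideways push or squeeze; its greatest width along the tiles' edges is under 70 mm
- nest: nest of pressed metal covers fast to the bench: rims 108 mm square, 16 mm high in all, middle 74 mm square rising 10 mm more inside the top cover. Origin at the centre of its underside, z up; corners of the square on its x and y axes. A bead of dried slip, 10 mm across, at the middle of each side laps the top cover's rim and resists its lifting with a few newtons over the first few mm, then yields
- cover: top cover: loose upside-down metal tray, rim 108 mm square, roof 84 mm square 18 mm up, 100 g, lying on the nest (origin 16 mm above the nest's, axes parallel). Origin: centre of the rim's underside, z up; corners on its x and y axes. A wooden lug to grip stands at the -x corner: 10 mm thick along x, 30 mm wide along y, centred at x = -60 mm, top at z = 54 mm
- cover_lug (a point): middle of the top end of the cover's lug (cover frame -60, 0, 54 mm)
- cover_far (a point): underside of the cover's corner opposite the lug, the corner on which it hinges (cover frame 76.4, 0, 0 mm)
- nest_far (a point): where that corner rests on the nest (nest frame 76.4, 0, 16 mm)
- clamp: bystander: iron clamp, its screw lying level, squeezing two upright terracotta squares, 95 x 180 x 60 mm, origin under the squares
- star: bystander: glazed eight-pointed star tile, 82 mm across, 12 mm thick, origin under its centre
- caliper: bystander: brass caliper lying flat, 170 x 60 x 8 mm, origin under the middle of its beam
- pebble: bystander: smooth river pebble, 52 mm across, 23 mm high, origin under its centre
- bowl: bystander: cracked white bowl with shards, 124 mm across, 50 mm high, origin under its centre
- brush: bystander: brush lying flat, under 220 mm long, origin under its middle

How it is judged:
By the outcome, as a careful person would: the job done as asked, in the order asked, and still so for the second after the job is handed in, while the arm keeps its last pose, push and grip.
It also fails if it takes over 72 s, if anything falls off the work surface, if the arm or the gripper's body presses on something with over 40 N, if the wrist force passes 120 N, or if a joint passes its speed limit or range.

## Working session

There is one attempt and no reset: what is moved stays moved. The work goes in short steps, Python scripts to look and compute and a shell command to move; the robot and the scene stay as the last step left them, time stands still between calls to the robot, and variables do not carry over. Pictures are saved under pics/ and viewed, and the job is handed in when it is done.

```bash
ls; mkdir -p pics; python3 - <<'E'
from workcell import *
import cv2
s=sense();print(s)
for n in("scene","top","wrist"):
    p,d=get_image(n);cv2.imwrite(f"pics/{n}0.png",p[:,:,::-1])
    print(n,camera_params(n))
    for t in ["bat","tile_top","tile_mid","tile_low","nest","cover","cover_lug","cover_far"]:
        try: r=place_of(t,n);print(t,[(q["centre"],q["p"]) for q in r[:2]])
        except Exception as e: print(t,e)
print(sense()["time"])
E
```

```text
pics
{'time': 0.0, 'joint_positions': array([-1.20017861,  0.53717907, -0.00446336,  1.53887726,  0.00258813,
        1.06730434, -0.07122283]), 'joint_vel': array([-4.95099685e-04,  2.07046578e-04,  4.12841344e-04,  2.60411133e-04,
        4.20238584e-04, -3.00936909e-03, -1.39178263e-05]), 'joint_efforts': array([-1.67499306e-04, -5.83409894e+01,  1.04844801e+00, -2.59107578e+01,
        1.22762297e-02,  9.58899676e-03, -2.61131481e-05]), 'tcp_pos': array([274.71736087, 588.38704215, 230.40288471]), 'orientation': array([[-6.47835814e-04,  4.22998988e-01,  9.06129923e-01],
       [-1.63890328e-03,  9.06128447e-01, -4.22999470e-01],
       [-9.99998447e-01, -1.75909350e-03,  1.06231967e-04]]), 'wrist_force': array([ 0.87156824, -0.62018071, -1.18878815]), 'ft_torque': array([0.0051861 , 0.0380048 , 0.00843613]), 'opening': 85.34100789932084}
scene {'fx': 467.10664745346656, 'fy': 467.10664745346656, 'cx': 310.1507166864784, 'cy': 242.31445532060738, 'R': array([[ 0.24443145,  0.96961303, -0.01019049],
       [ 0.59327737, -0.15785649, -0.78936892],
       [-0.76699102,  0.1869008 , 
[... 791 characters left out ...]
.48)]
tile_top [([521.5, 225.8, 41.4], 0.62)]
tile_mid [([516.4, 208.8, 33.1], 0.69)]
tile_low [([491.9, -238.4, 17.4], 0.72), ([719.3, 294.3, -0.5], 0.67)]
nest []
cover [([492.4, -239.3, 16.1], 0.73)]
cover_lug [([434.8, -224.2, 70.3], 0.74)]
cover_far []
wrist {'fx': 366.948192821024, 'fy': 366.948192821024, 'cx': 315.9249428291761, 'cy': 240.84259438603993, 'R': array([[ 4.22113358e-01,  9.06543050e-01, -1.08360409e-04],
       [ 8.58493474e-01, -3.99701645e-01,  3.21290444e-01],
       [ 2.91220307e-01, -1.35714015e-01, -9.46980696e-01]]), 't': array([-650.73689046,  -42.54995674,  378.90589315])}
bat []
tile_top []
tile_mid []
tile_low []
nest []
cover []
cover_lug []
cover_far []
1.35
```

View pics/scene0.png

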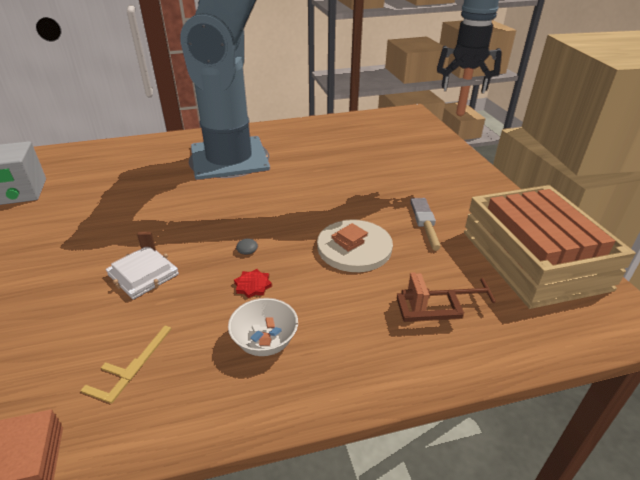

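View pics/top0.png

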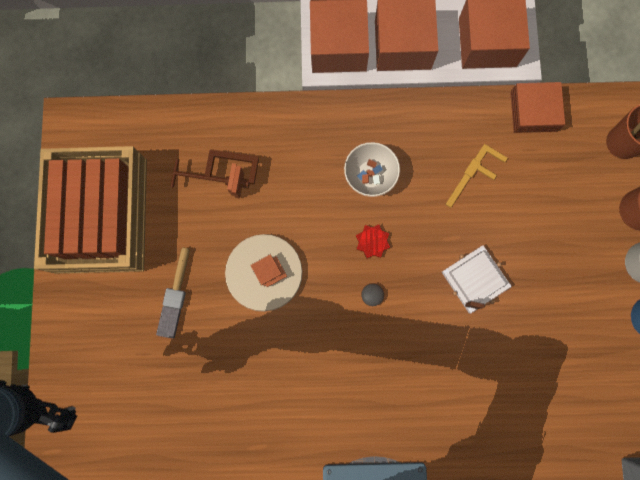

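```bash
cat > h.py <<'E'
from workcell import *
import numpy as np, cv2
from scipy.spatial.transform import Rotation as Ro
def crop(p,c,w,f,name):
    x,y=c; q=p[max(0,y-w):y+w,max(0,x-w):x+w,::-1]; cv2.imwrite(name,cv2.resize(q,None,fx=f,fy=f,interpolation=cv2.INTER_CUBIC))
def proj(cam,X):
    c=camera_params(cam) if isinstance(cam,str) else cam
    Y=np.atleast_2d(X)@c["R"].T+c["t"]; return np.c_[c["fx"]*Y[:,0]/Y[:,2]+c["cx"],c["fy"]*Y[:,1]/Y[:,2]+c["cy"]]
def ray(c,uv,z):
    o=-c["R"].T@c["t"]; uv=np.atleast_2d(uv); d=np.c_[(uv[:,0]-c["cx"])/c["fx"],(uv[:,1]-c["cy"])/c["fy"],np.ones(len(uv))]@c["R"]
    return o+d*((z-o[2])/d[:,2])[:,None]
E
python3 - <<'E'
from h import *
s=sense();c=camera_params("wrist");o=-c["R"].T@c["t"]
T=s["orientation"];print("cam in tool",T.T@(o-s["tcp_pos"]),"axis",T.T@c["R"][2], "x",T.T@c["R"][0])
p,d=get_image("top");crop(p,(265,270),50,7,"pics/topc.png");crop(p,(478,282),50,7,"pics/topn.png")
print(proj("top",[[520,220,50],[500,220,50],[492,-240,30]]))
E
```

```text
cam in tool [-141.12706679    0.69443155  -82.08451026] axis [9.46985080e-01 1.93007758e-04 3.21277483e-01] x [ 1.24120447e-04  9.99999525e-01 -9.66603309e-04]
[[265.48192057 269.85537112]
 [265.5515583  279.13293455]
 [478.192318   278.51805526]]
```

View pics/topc.png

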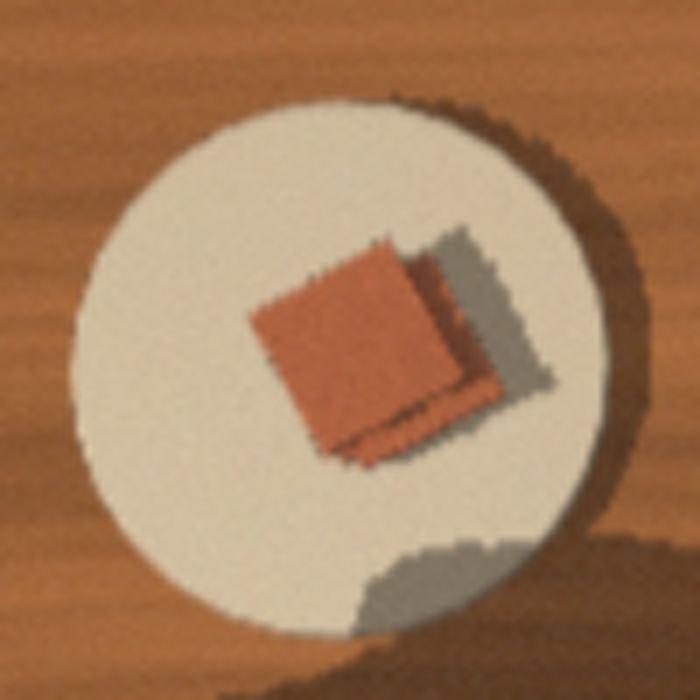

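View pics/topn.png

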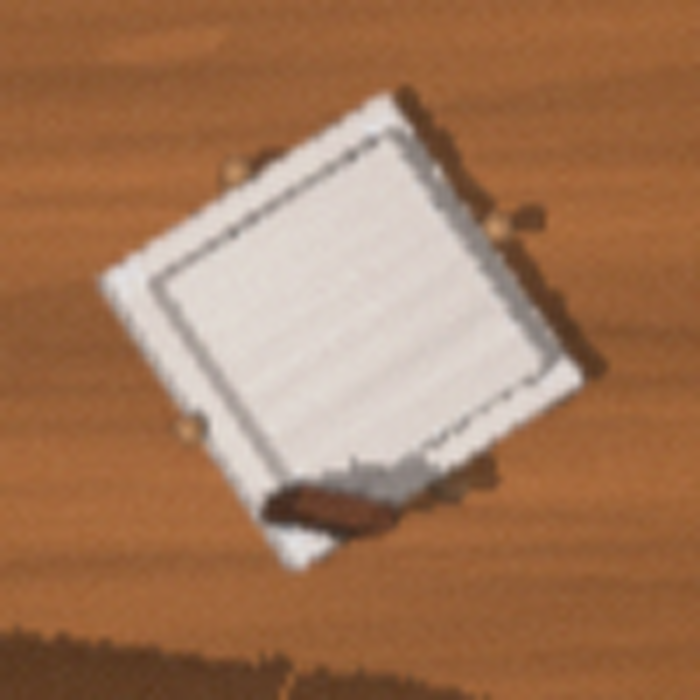

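```bash
python3 - <<'E'
from h import *
c=camera_params("top")
P=np.array([(388,240),(247,317),(322,452),(468,378)])/7-.5+[215,220]
X=ray(c,P,50);print(X,X.mean(0));e=X[1]-X[0];print(np.degrees(np.arctan2(e[1],e[0])))
Q=np.array([(503,393),(365,467)])/7-.5+[215,220];print(ray(c,Q,40))
N=np.array([(297,570),(390,92),(103,280),(583,378)])/7-.5+[428,232];X=ray(c,N,17);print(X,X.mean(0));e=X[1]-X[0];print(np.degrees(np.arctan2(e[1],e[0])))
E
python3 -m pendant '[{"travel":[0.62,-0.92,0],"rot":[0,0,-1],"claw":1},{"travel":[0.62,-0.92,0],"rot":[0,0,-1],"claw":1},{"travel":[0.62,-0.92,0],"rot":[0,0,-1],"claw":1},{"travel":[0.62,-0.92,0],"rot":[0,0,-1],"claw":1},{"travel":[0.62,-0.92,0],"rot":[0,0,-1],"claw":1},{"travel":[0.62,-0.92,0],"rot":[0,0,-1],"claw":1},{"travel":[0.62,-0.92,0],"rot":[0,0,-1],"claw":1},{"travel":[0.62,-0.92,-0.2],"rot":[0,0,-1],"claw":1},{"travel":[0.62,-0.92,-0.2],"rot":[0,0,-1],"claw":1},{"travel":[0.62,-0.92,-0.2],"rot":[0,0,-1],"claw":1},{"travel":[0.62,-0.92,-0.2],"rot":[0,0,-1],"claw":1},{"travel":[0.62,-0.92,-0.2],"rot":[0,0,-1],"claw":1}]'
```

```text
[[554.63961383 210.11607736  50.        ]
 [531.8009917  253.79720672  50.        ]
 [489.65884033 230.92309226  50.        ]
 [511.30075207 185.897646    50.        ]] [521.85004948 220.18350559  50.        ]
117.6027602446459
[[507.40191743 175.90557839  40.        ]
 [485.5609692  218.80257619  40.        ]]
[[ 418.79133498 -220.40398131   17.        ]
 [ 567.79556491 -259.1837328    17.        ]
 [ 510.44886031 -165.39283724   17.        ]
 [ 476.12127233 -313.22086396   17.        ]] [ 493.28925813 -239.55035383   17.        ]
-14.588136759232665
time: 2.6
tcp_pos: [522.9, 221.4, 151.5]
orientation: [[-0.0, 0.806, 0.592], [0.0, 0.592, -0.806], [-1.0, 0.0, -0.0]]
wrist_force: [-0.1, 0.1, 0.1]
opening: 85.3
```

```bash
python3 - <<'E'
from h import *
p,d=get_image("wrist");cv2.imwrite("pics/w1.png",p[:,:,::-1]);np.savez("w1.npz",d=d,**camera_params("wrist"))
print(proj("wrist",[[522,220,50]]))
E
```

```text
[[311.18002776 242.98196949]]
```

View pics/w1.png

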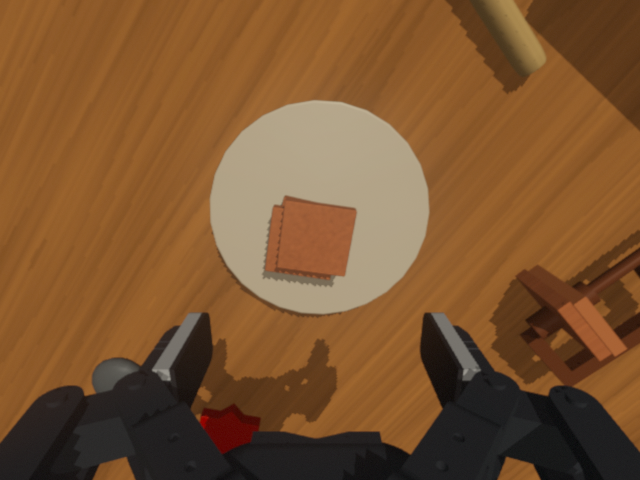

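```bash
python3 - <<'E'
from h import *
c=dict(np.load("w1.npz"))
p=cv2.imread("pics/w1.png")[:,:,::-1];crop(p,(310,240),55,7,"pics/w1c.png")
d=c["d"]
# height map
v,u=np.mgrid[185:295,255:370];D=d[v,u];C=np.stack([(u-c["cx"])/c["fx"]*D,(v-c["cy"])/c["fy"]*D,D],-1)
W=(C-c["t"])@c["R"]
for z0,z1 in((45,55),(34,45),(24,34)):
    m=((W[...,2]>z0)&(W[...,2]<z1)).astype(np.uint8);pts=W[m>0][:,:2].astype(np.float32)
    if len(pts)>20: print(z0,len(pts),np.median(W[m>0][:,2]),cv2.minAreaRect(pts),pts.mean(0))
m=W[...,2]>24;pts=W[m][:,:2].astype(np.float32);print(cv2.minAreaRect(pts))
E
```

```text
45 4835 48.96856553876146 ((522.6700439453125, 223.3965606689453), (50.01386260986328, 50.34916305541992), 28.02935028076172) [521.9766  224.29263]
34 1131 39.00099551555032 ((520.244873046875, 217.2368927001953), (57.7196044921875, 58.94989013671875), 27.51806640625) [509.0888  204.69652]
24 49 28.272777535004984 ((491.48028564453125, 229.45851135253906), (18.547000885009766, 5.41417121887207), 52.6538200378418) [490.89313 228.28952]
((507.98150634765625, 242.15972900390625), (58.99784851074219, 114.48832702636719), 27.518062591552734)
```

View pics/w1c.png

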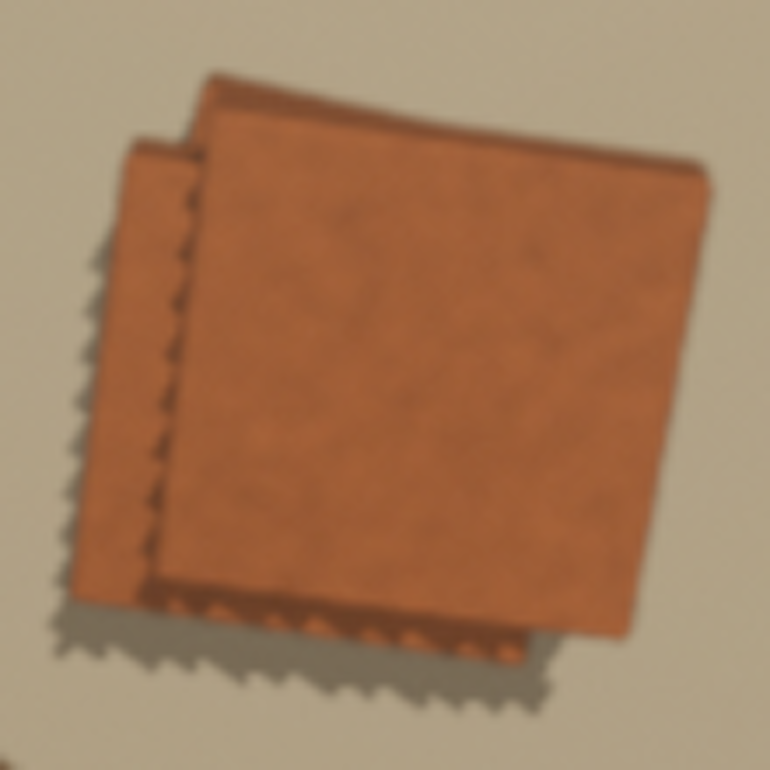

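```bash
python3 -m pendant '[{"travel":[-0.0075,-0.006,-0.1],"rot":[0,0,-0.29],"claw":1},{"travel":[-0.0075,-0.006,-0.2],"rot":[0,0,-0.29],"claw":1},{"travel":[-0.0075,-0.006,-0.28],"rot":[0,0,-0.29],"claw":1},{"travel":[-0.0075,-0.006,-0.331],"rot":[0,0,-0.29],"claw":1},{"travel":[-0.0075,-0.006,-0.331],"rot":[0,0,-0.29],"claw":1},{"travel":[-0.0075,-0.006,-0.331],"rot":[0,0,-0.29],"claw":1}]' 20
python3 - <<'E'
from h import *
p,d=get_image("scene");crop(p,(355,240),60,6,"pics/s2.png")
p,d=get_image("wrist");cv2.imwrite("pics/w2.png",p[:,:,::-1])
s=sense();print(s["tcp_pos"],s["wrist_force"])
E
```

```text
time: 3.25
tcp_pos: [520.3, 220.2, 20.0]
orientation: [[0.001, 0.882, 0.471], [0.001, 0.471, -0.882], [-1.0, 0.002, -0.001]]
wrist_force: [-0.0, 0.6, 0.5]
opening: 85.5
[521.17028727 219.92731848  20.75678986] [ 0.12497091 -0.1142675   0.02359512]
```

View pics/s2.png

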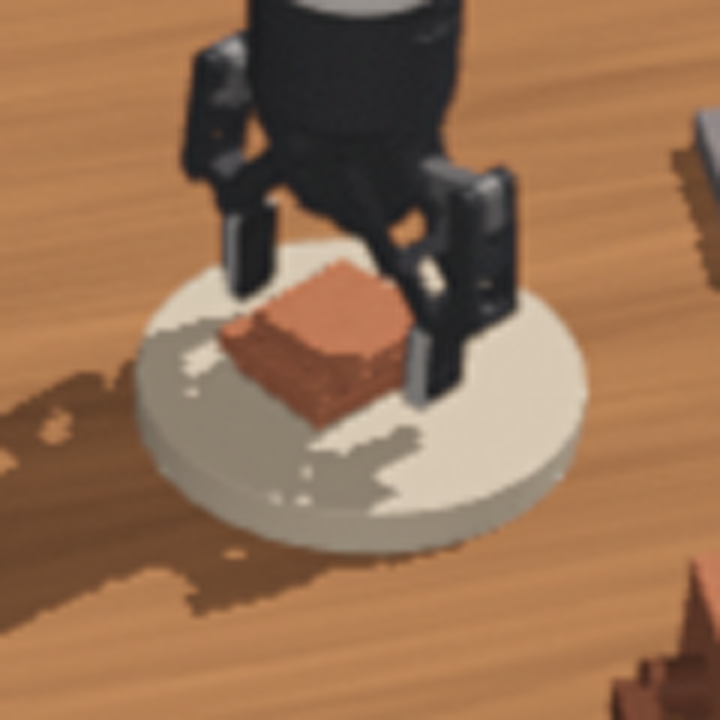

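View pics/w2.png

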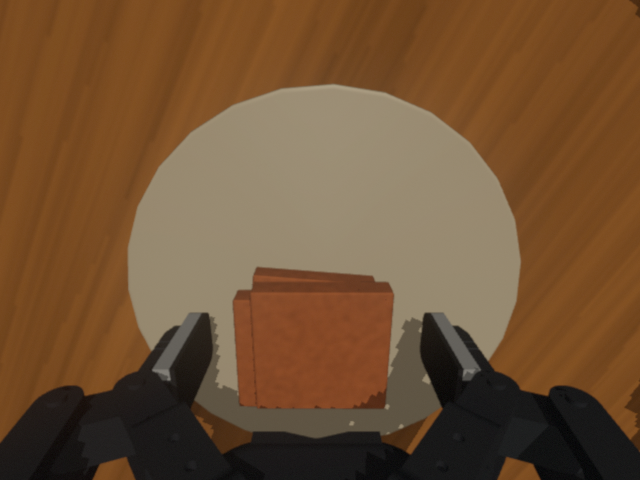

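```bash
python3 -m pendant '[{"travel":[0,0,-0.005],"rot":[0,0,0],"claw":0.7},{"travel":[0,0,-0.005],"rot":[0,0,0],"claw":0.6},{"travel":[0,0,-0.005],"rot":[0,0,0],"claw":0.5},{"travel":[0,0,-0.005],"rot":[0,0,0],"claw":0.4},{"travel":[0,0,-0.005],"rot":[0,0,0],"claw":0.3},{"travel":[0,0,-0.005],"rot":[0,0,0],"claw":0.24},{"travel":[0,0,-0.005],"rot":[0,0,0],"claw":0.2},{"travel":[0,0,-0.005],"rot":[0,0,0],"claw":0.16},{"travel":[0,0,-0.005],"rot":[0,0,0],"claw":0.12},{"travel":[0,0,-0.005],"rot":[0,0,0],"claw":0.1},{"travel":[0,0,-0.005],"rot":[0,0,0],"claw":0.1}]' 20
python3 - <<'E'
from h import *
p,d=get_image("scene");crop(p,(355,240),60,6,"pics/s3.png")
p,d=get_image("wrist");cv2.imwrite("pics/w3.png",p[:,:,::-1])
s=sense();print(s["tcp_pos"],s["wrist_force"],s["opening"])
E
```

```text
time: 4.45
tcp_pos: [519.8, 218.4, 17.1]
orientation: [[-0.0, 0.883, 0.47], [-0.0, 0.47, -0.883], [-1.0, -0.0, -0.0]]
wrist_force: [-2.6, -2.1, 6.5]
opening: 50.2
[519.82868468 218.42603349  17.13752941] [-1.54748245 -1.74282908  5.50754597] 50.23490278734897
```

View pics/s3.png

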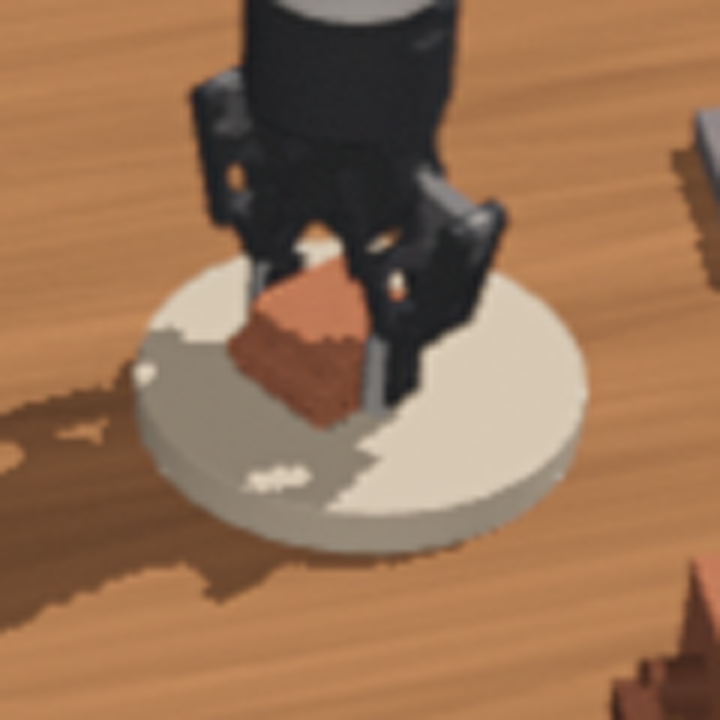

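View pics/w3.png

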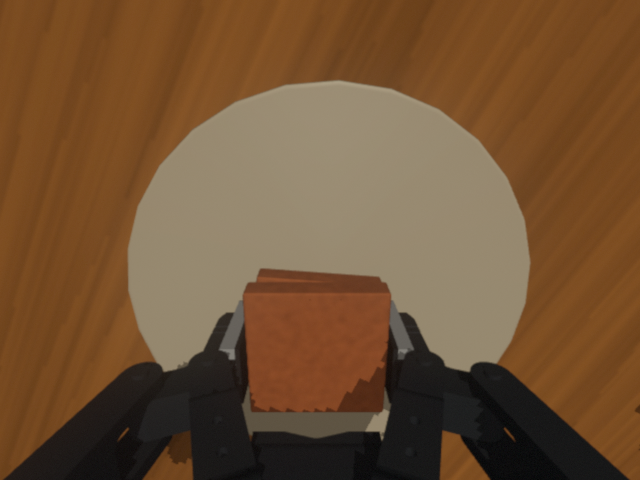

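```bash
python3 - <<'E'
from h import *
p=cv2.imread("pics/w3.png")[:,:,::-1];crop(p,(318,300),80,5,"pics/w3c.png")
s=sense();print(s["wrist_force"],s["opening"])
E
```

```text
[-1.54748245 -1.74282908  5.50754597] 50.23490278734897
```

View pics/w3c.png

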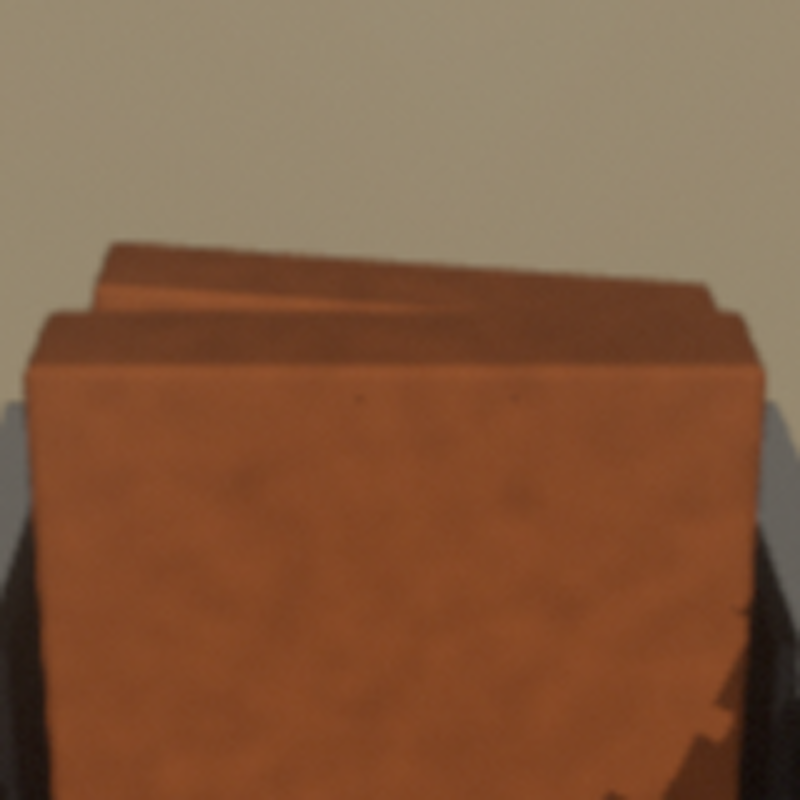

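```bash
python3 - <<'E'
from h import *
y=np.array([.883,.47]);z=np.array([.47,-.883]);c=np.array([519.8,218.4])
for zz in(20,25,30):
  for s in(11,-11): 
    q=proj("scene",[[*(c+25*y+s*z),zz],[*(c+25*y+s*z-[0,0]),50]]); print(zz,s,(q[0]-[295,180]+.5)*6)
  for a,b in((25,25),(25,-25)):print("tile",a,b,(proj("scene",[*(c+a*y+b*z),zz])-[295,180]+.5)*6)
E
```

```text
20 11 [360.01473599 410.8254391 ]
20 -11 [400.6107098  385.89484271]
tile 25 25 [[333.7069692  426.98143326]]
tile 25 -25 [[425.98232332 370.31375431]]
25 11 [360.66559136 400.24330662]
25 -11 [401.37337832 375.35648011]
tile 25 25 [[334.2839465  416.37180359]]
tile 25 -25 [[426.81352358 359.80357172]]
30 11 [361.32031654 389.59825561]
30 -11 [402.14053125 364.75615315]
tile 25 25 [[334.86437897 405.69863912]]
tile 25 -25 [[427.64957701 349.23202293]]
```

```bash
python3 -m pendant '[{"travel":[0,0,0],"rot":[0,0,0],"claw":0.5},{"travel":[0,0,0],"rot":[0,0,0],"claw":1},{"travel":[0,0,0],"rot":[0,0,0],"claw":1},{"travel":[0,0,0],"rot":[0,0,0],"claw":1},{"travel":[0,0,0],"rot":[0,0,-1],"claw":1},{"travel":[0,0,0],"rot":[0,0,-1],"claw":1},{"travel":[0,0,0],"rot":[0,0,-1],"claw":1},{"travel":[0,0,0],"rot":[0,0,-1],"claw":1}]'
python3 -m pendant '[{"travel":[0,0,0],"rot":[0,0,-1],"claw":1},{"travel":[0,0,0],"rot":[0,0,-1],"claw":1},{"travel":[0,0,0],"rot":[0,0,-1],"claw":1},{"travel":[0,0,0],"rot":[0,0,-1],"claw":1}]'
python3 -m pendant '[{"travel":[0,0,0],"rot":[0,0,-1],"claw":1},{"travel":[0,0,0],"rot":[0,0,-1],"claw":1},{"travel":[0,0,0],"rot":[0,0,-1],"claw":1},{"travel":[0,0,0],"rot":[0,0,-1],"claw":1}]'
python3 -m pendant '[{"travel":[0,0,0],"rot":[0,0,-0.14],"claw":1},{"travel":[0,0,0],"rot":[0,0,-0.14],"claw":1},{"travel":[0,0,0],"rot":[0,0,-0.14],"claw":1}]'
python3 - <<'E'
from h import *
p,d=get_image("wrist");cv2.imwrite("pics/w4.png",p[:,:,::-1])
s=sense();print(s["tcp_pos"],s["wrist_force"],s["opening"])
E
```

```text
time: 5.35
tcp_pos: [520.0, 218.8, 16.8]
orientation: [[0.0, 1.0, -0.016], [-0.0, -0.016, -1.0], [-1.0, 0.0, 0.0]]
wrist_force: [-0.0, 0.4, -0.0]
opening: 85.4
time: 5.75
tcp_pos: [519.9, 218.8, 16.8]
orientation: [[0.0, 0.87, -0.493], [-0.0, -0.493, -0.87], [-1.0, 0.0, 0.0]]
wrist_force: [-0.3, -0.2, 0.3]
opening: 85.1
time: 6.15
tcp_pos: [519.9, 218.9, 16.8]
orientation: [[0.0, 0.527, -0.85], [-0.0, -0.85, -0.527], [-1.0, 0.0, 0.0]]
wrist_force: [0.2, 0.1, -0.1]
opening: 85.5
time: 6.45
tcp_pos: [520.0, 218.6, 16.8]
orientation: [[0.0, 0.472, -0.881], [-0.0, -0.881, -0.472], [-1.0, 0.0, 0.0]]
wrist_force: [0.2, -0.2, -0.3]
opening: 85.0
[519.9708918  218.62907562  16.85476676] [ 0.38363903 -0.32777366 -0.54878244] 85.0646673916177
```

View pics/w4.png

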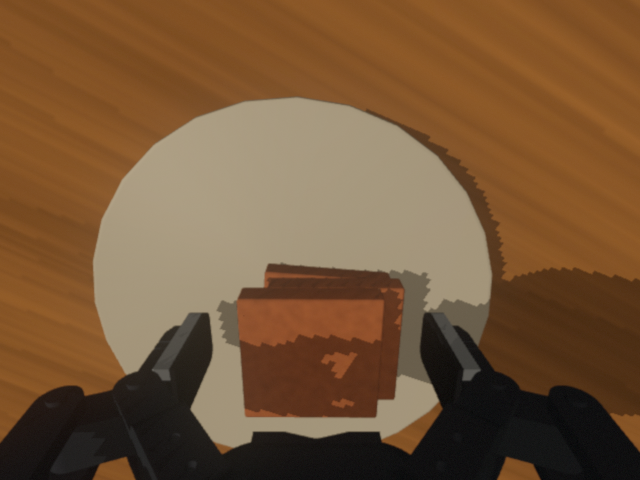

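```bash
python3 -m pendant '[{"travel":[0,0,-0.003],"rot":[0,0,0],"claw":0.7},{"travel":[0,0,-0.003],"rot":[0,0,0],"claw":0.6},{"travel":[0,0,-0.003],"rot":[0,0,0],"claw":0.5},{"travel":[0,0,-0.003],"rot":[0,0,0],"claw":0.4},{"travel":[0,0,-0.003],"rot":[0,0,0],"claw":0.3},{"travel":[0,0,-0.003],"rot":[0,0,0],"claw":0.3}]' 20
python3 -m pendant '[{"travel":[0,0,0],"rot":[0,0,0],"claw":0.26},{"travel":[0,0,0],"rot":[0,0,0],"claw":0.22},{"travel":[0,0,0],"rot":[0,0,0],"claw":0.22}]'
python3 -m pendant '[{"travel":[0,0,0],"rot":[0,0,0],"claw":0.16},{"travel":[0,0,0],"rot":[0,0,0],"claw":0.12},{"travel":[0,0,0],"rot":[0,0,0],"claw":0.1},{"travel":[0,0,0],"rot":[0,0,0],"claw":0.1}]'
python3 - <<'E'
from h import *
p,d=get_image("wrist");crop(p,(318,320),90,5,"pics/w5.png")
s=sense();print(s["tcp_pos"],s["wrist_force"],s["opening"])
E
```

```text
time: 7.1
tcp_pos: [520.4, 218.4, 16.0]
orientation: [[0.001, 0.47, -0.883], [0.0, -0.883, -0.47], [-1.0, 0.0, -0.001]]
wrist_force: [0.5, -1.9, 4.5]
opening: 55.4
time: 7.4
tcp_pos: [520.8, 218.4, 16.6]
orientation: [[0.001, 0.47, -0.883], [0.0, -0.883, -0.47], [-1.0, 0.0, -0.001]]
wrist_force: [-1.7, -2.5, 10.2]
opening: 52.5
time: 7.8
tcp_pos: [521.1, 218.3, 17.1]
orientation: [[0.002, 0.47, -0.883], [0.001, -0.883, -0.47], [-1.0, 0.0, -0.002]]
wrist_force: [-2.9, -2.1, 14.1]
opening: 50.0
[521.06322846 218.29472137  17.02084515] [-1.87737574 -1.03283889 13.53838216] 49.97391381069066
```

View pics/w5.png

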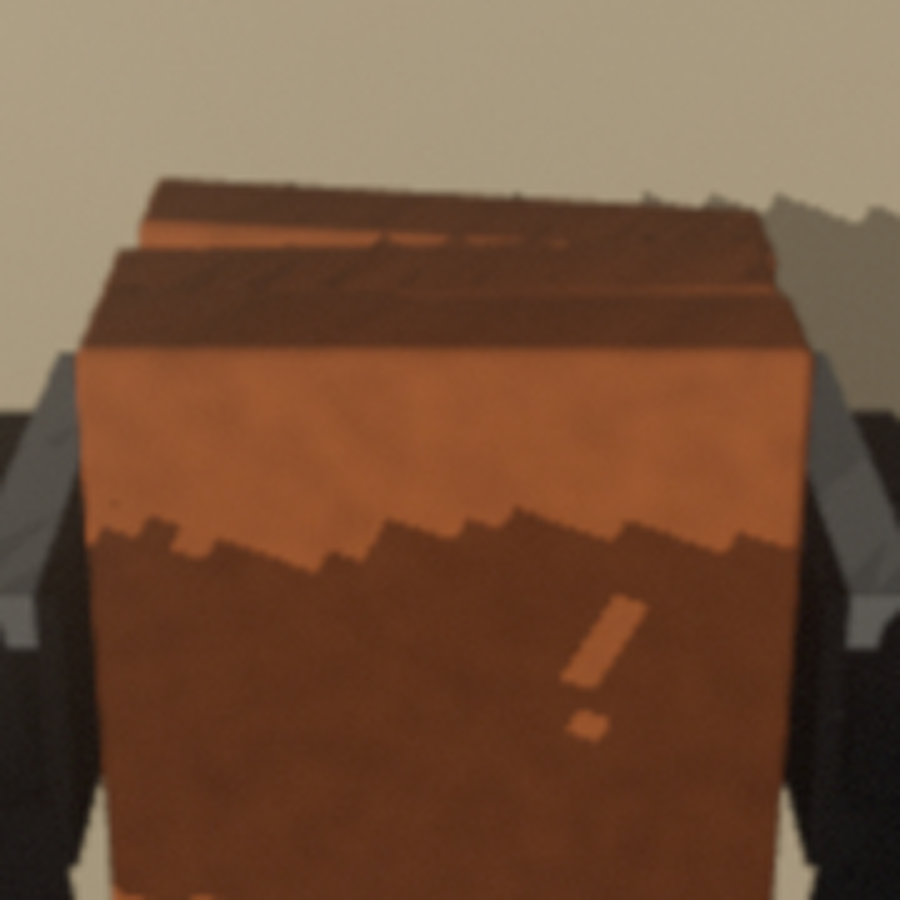

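```bash
python3 -m pendant '[{"travel":[0,0,0.009],"rot":[0,0,0],"claw":0.5},{"travel":[0,0,0.009],"rot":[0,0,0],"claw":0.5},{"travel":[0,0,0.009],"rot":[0,0,0],"claw":0.5},{"travel":[0,0,0.009],"rot":[0,0,0],"claw":0.3},{"travel":[0,0,0.009],"rot":[0,0,0],"claw":0.3}]' 
python3 -m pendant '[{"travel":[0,0,0],"rot":[0,0,0],"claw":0.26},{"travel":[0,0,0],"rot":[0,0,0],"claw":0.22},{"travel":[0,0,0],"rot":[0,0,0],"claw":0.18},{"travel":[0,0,0],"rot":[0,0,0],"claw":0.14},{"travel":[0,0,0],"rot":[0,0,0],"claw":0.1},{"travel":[0,0,0],"rot":[0,0,0],"claw":0.1},{"travel":[0,0,0],"rot":[0,0,0],"claw":0.1}]' 40
python3 - <<'E'
from h import *
p,d=get_image("wrist");crop(p,(318,320),90,5,"pics/w6.png")
p,d=get_image("scene");crop(p,(355,240),60,6,"pics/s6.png")
s=sense();print(s["tcp_pos"],s["wrist_force"],s["opening"])
E
```

```text
time: 8.35
tcp_pos: [519.7, 218.6, 19.0]
orientation: [[-0.001, 0.471, -0.882], [-0.0, -0.882, -0.471], [-1.0, -0.0, 0.001]]
wrist_force: [0.3, 0.4, 0.7]
opening: 55.2
time: 9.05
tcp_pos: [520.1, 218.3, 19.6]
orientation: [[0.0, 0.47, -0.883], [-0.0, -0.883, -0.47], [-1.0, 0.0, -0.0]]
wrist_force: [-2.4, -1.5, 4.6]
opening: 49.7
[520.10221311 218.29099025  19.59872148] [-2.22559321 -2.14576195  5.02186878] 49.22556937810778
```

View pics/w6.png

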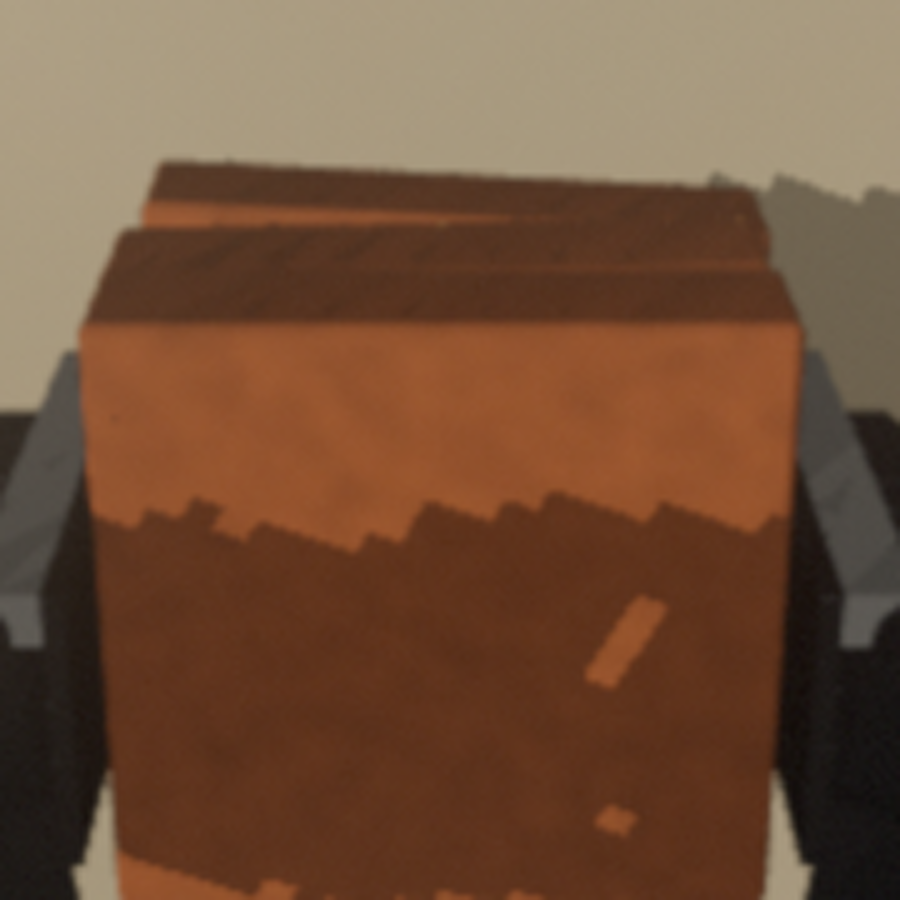

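View pics/s6.png

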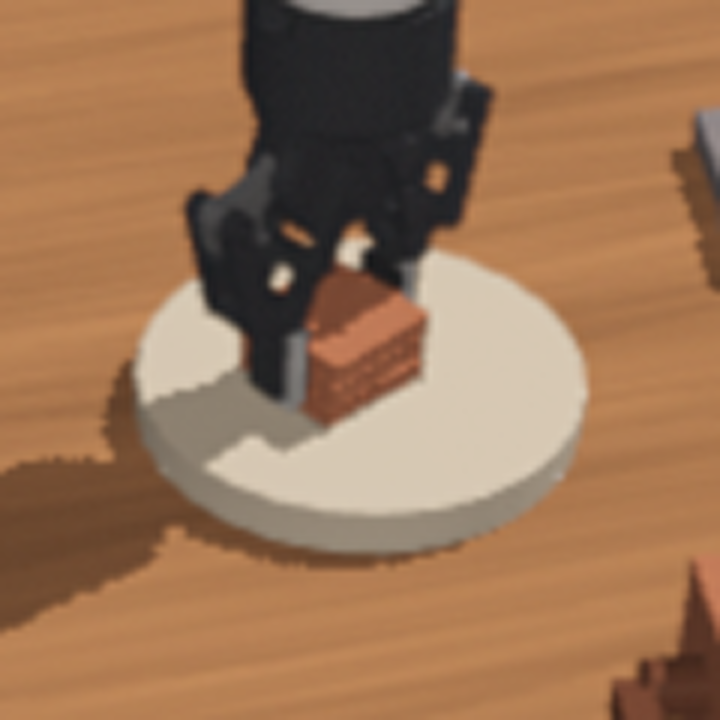

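```bash
python3 -m pendant '[{"travel":[0,0,0],"rot":[0,0,0],"claw":0.5},{"travel":[0,0,0],"rot":[0,0,0],"claw":1},{"travel":[0,0,0],"rot":[0,0,0],"claw":1},{"travel":[0,0,0.1],"rot":[0,0,0],"claw":1},{"travel":[0,0,0.15],"rot":[0,0,0],"claw":1},{"travel":[0,0,0.15],"rot":[0,0,0],"claw":1},{"travel":[0,0,0.15],"rot":[0,0,0],"claw":1}]' 20
python3 - <<'E'
from h import *
c=camera_params("wrist");p,d=get_image("wrist");np.savez("w7.npz",d=d,**c)
u,v=proj(c,[[520,218,40]])[0].astype(int);print(u,v)
crop(p,(u,v),60,7,"pics/w7.png");cv2.imwrite("pics/w7f.png",p[:,:,::-1])
print(c["t"])
E
```

```text
time: 9.85
tcp_pos: [519.9, 218.9, 79.2]
orientation: [[0.0, 0.471, -0.882], [0.0, -0.882, -0.471], [-1.0, -0.0, -0.0]]
wrist_force: [-0.7, 0.4, -0.0]
opening: 85.3
317 280
[-52.36271461 540.26091997 416.27967403]
```

View pics/w7.png

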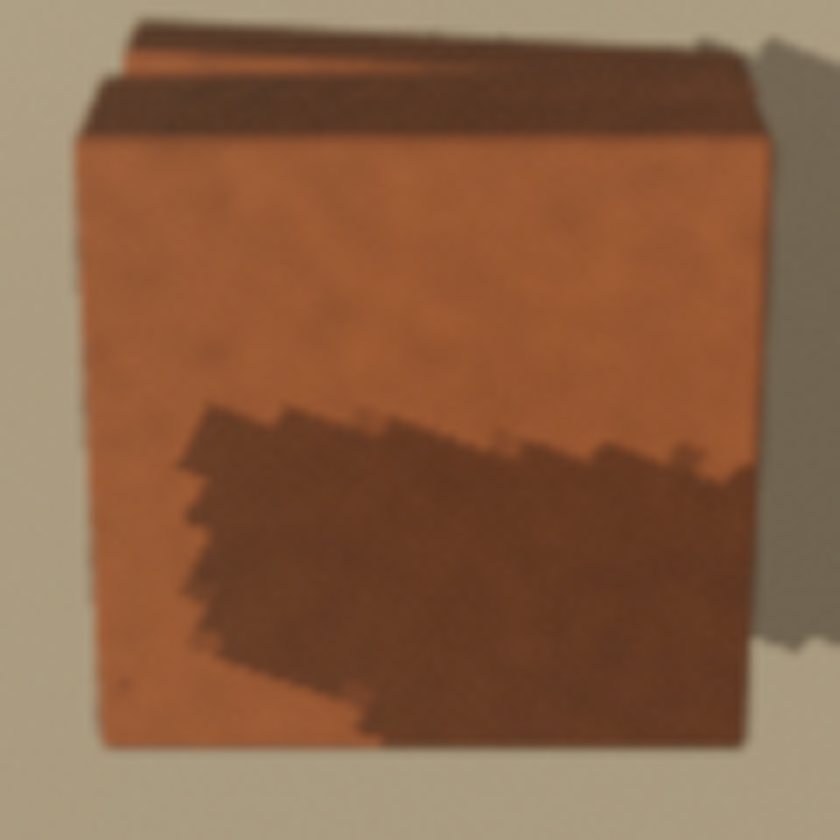

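```bash
python3 - <<'E'
from h import *
c=dict(np.load("w7.npz"))
off=np.array([317-60,280-60])
y=np.array([.471,-.882]);zt=np.array([-.882,-.471])
def f(P,z,l):
    X=ray(c,np.array(P)/7-.5+off,z)[:,:2]-[520,218.5]
    for a,b in zip(X@y,X@zt):print(l,z,round(a,1),round(b,1))
f([(75,137),(770,137),(102,747),(744,747)],50,"top")
f([(108,78),(755,78)],30,"mid bottom")
f([(125,70)],30,"low top L")
f([(140,20),(745,60)],20,"low bottom")
E
```

```text
top 50 -24.1 -26.9
top 50 24.5 -26.9
top 50 -24.1 22.0
top 50 24.7 22.0
mid bottom 30 -24.2 -25.0
mid bottom 30 26.0 -25.1
low top L 30 -22.8 -25.7
low bottom 20 -22.6 -26.8
low bottom 20 26.5 -23.5
```

```bash
python3 - <<'E'
from h import *
c=dict(np.load("w7.npz"));p=cv2.imread("pics/w7f.png").astype(int)
y=np.array([.471,-.882]);zt=np.array([-.882,-.471])
off=[257,220]
g=p[...,2]-0
R=p[...,2].astype(float);G=p[...,1].astype(float)
ratio=R/(G+1)
L=[]
for u in range(off[0]+22,off[0]+104):
    col=ratio[off[1]-5:off[1]+40,u]; i=np.argmax(col>1.42); 
    f=(1.42-col[i-1])/(col[i]-col[i-1]); L.append((u,off[1]-5+i-1+f))
L=np.array(L);X=ray(c,L,20)[:,:2]-[520,218.5];a,b=X@y,X@zt
print(np.c_[a,b][::8].round(1));k=np.polyfit(a,b,1);print(np.degrees(np.arctan(k[0])),k)
# sides of the outline
def side(rows,cols,rev,z,l):
    L=[]
    for v in rows:
        r=ratio[v,cols[0]:cols[1]]
        if rev: r=r[::-1]
        i=np.argmax(r>1.42); f=(1.42-r[i-1])/(r[i]-r[i-1]); L.append((cols[0]+i-1+f if not rev else cols[1]-1-(i-1+f),v))
    L=np.array(L);X=ray(c,L,z)[:,:2]-[520,218.5];a,b=X@y,X@zt;k=np.polyfit(b,a,1);print(l,np.degrees(np.arctan(k[0])),a.mean())
side(range(off[1]+25,off[1]+100),(250,300),0,49,"topleft")
side(range(off[1]+25,off[1]+64),(340,385),1,49,"topright")
E
```

```text
[[-21.2 -25.9]
 [-16.7 -25.7]
 [-12.2 -25.5]
 [ -7.6 -25.3]
 [ -3.1 -25.1]
 [  1.5 -24.9]
 [  6.  -24.7]
 [ 10.6 -24.4]
 [ 15.1 -24.2]
 [ 19.7 -23.9]
 [ 24.3 -23.8]]
2.7742594741718913 [  0.04845784 -24.90042868]
topleft 0.03300355871655005 -24.17335933562164
topright 0.1843617431008297 24.93895123072271
```

```bash
python3 -m pendant '[{"travel":[0,0,-0.07],"rot":[0,0,0],"claw":1},{"travel":[0,0,-0.12],"rot":[0,0,0],"claw":0.7},{"travel":[0,0,-0.12],"rot":[0,0,0],"claw":0.5},{"travel":[0,0,-0.12],"rot":[0,0,0],"claw":0.4},{"travel":[0,0,-0.12],"rot":[0,0,0],"claw":0.3},{"travel":[0,0,-0.12],"rot":[0,0,0],"claw":0.25},{"travel":[0,0,-0.12],"rot":[0,0,0],"claw":0.2},{"travel":[0,0,-0.12],"rot":[0,0,0],"claw":0.15},{"travel":[0,0,-0.12],"rot":[0,0,0],"claw":0.1},{"travel":[0,0,-0.12],"rot":[0,0,0],"claw":0.1},{"travel":[0,0,-0.12],"rot":[0,0,0],"claw":0.1}]' 25
python3 -m pendant '[{"travel":[0,0,0.005],"rot":[0,0,0],"claw":0.05},{"travel":[0,0,0.006],"rot":[0,0,0],"claw":0.05},{"travel":[0,0,0.006],"rot":[0,0,0],"claw":0.05}]'
python3 - <<'E'
from h import *
p,d=get_image("wrist");crop(p,(318,320),90,5,"pics/w8.png")
p,d=get_image("scene");crop(p,(355,240),60,6,"pics/s8.png")
s=sense();print(s["tcp_pos"],s["wrist_force"],s["opening"])
E
```

```text
time: 11.0
tcp_pos: [520.4, 218.8, 32.1]
orientation: [[0.001, 0.471, -0.882], [0.001, -0.882, -0.471], [-1.0, -0.0, -0.001]]
wrist_force: [-1.2, -0.3, 6.8]
opening: 49.5
time: 11.3
tcp_pos: [519.8, 218.6, 33.7]
orientation: [[-0.0, 0.471, -0.882], [-0.0, -0.882, -0.471], [-1.0, -0.0, 0.0]]
wrist_force: [0.5, 0.8, -1.0]
opening: 49.7
[519.80929003 218.56663093  33.55634733] [-0.06604424 -0.38680522 -1.17902847] 49.60829570620242
```

View pics/w8.png

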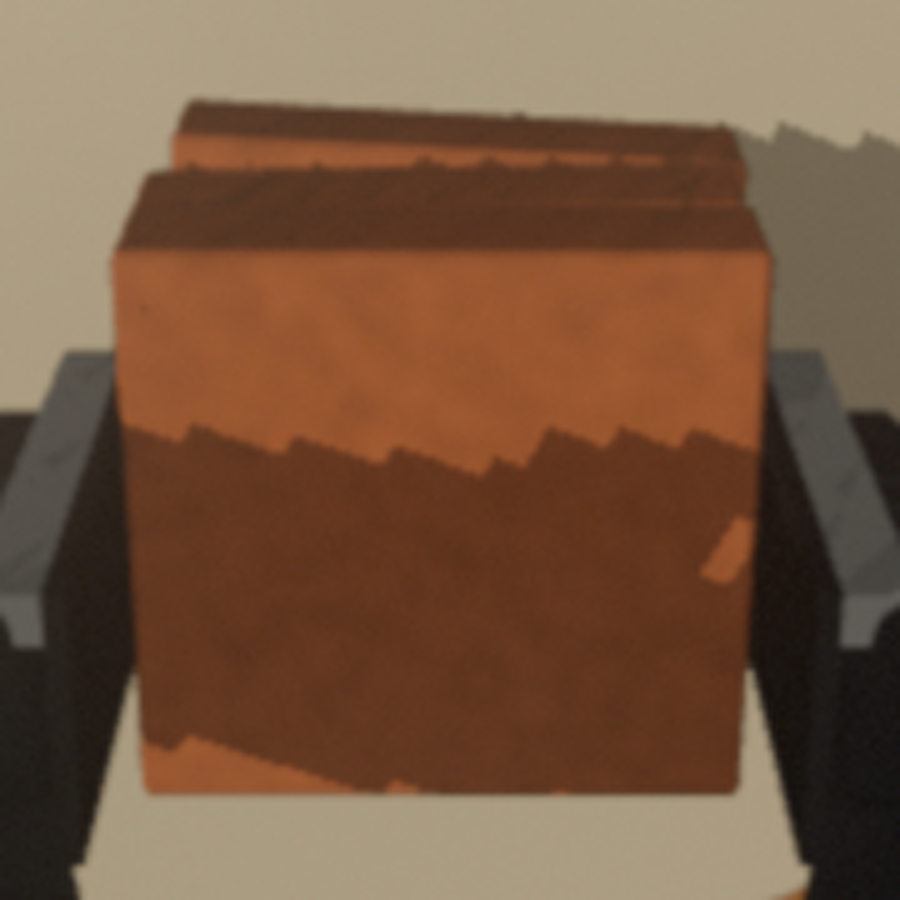

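View pics/s8.png

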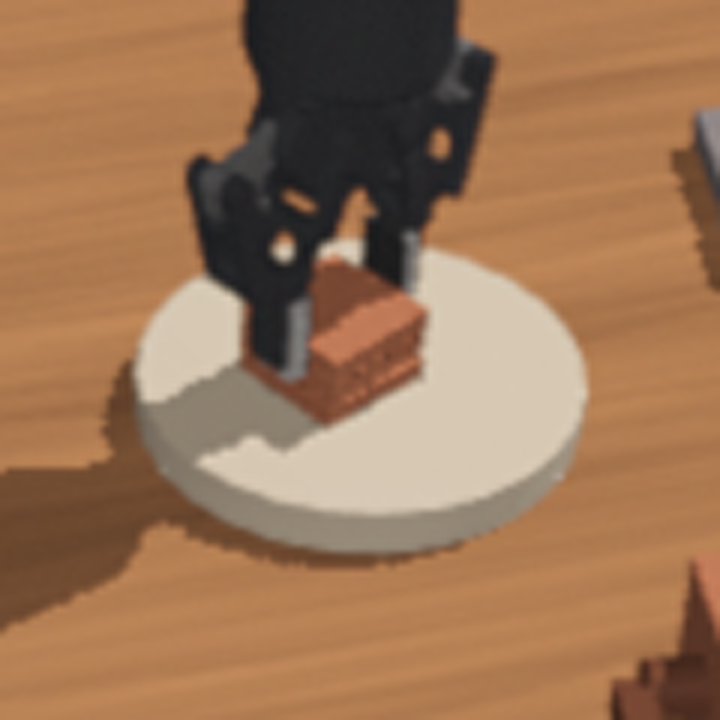

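```bash
python3 -m pendant '[{"travel":[0,0,0],"rot":[0,0,-0.05],"claw":0.05},{"travel":[0,0,0],"rot":[0,0,-0.1],"claw":0.05},{"travel":[0,0,0],"rot":[0,0,-0.1],"claw":0.05},{"travel":[0,0,0],"rot":[0,0,-0.1],"claw":0.05}]'
python3 - <<'E'
from h import *
p,d=get_image("wrist");crop(p,(318,320),90,5,"pics/w9.png")
s=sense();print(s["tcp_pos"],s["wrist_force"],s["opening"])
E
```

```text
time: 11.8
tcp_pos: [519.9, 218.6, 33.6]
orientation: [[-0.0, 0.426, -0.905], [-0.0, -0.905, -0.426], [-1.0, 0.0, 0.0]]
wrist_force: [-0.9, 0.6, -0.2]
opening: 49.3
[519.97554949 218.5694163   33.66988536] [-0.28749421  0.08520762 -0.45551778] 49.18498408613227
```

View pics/w9.png

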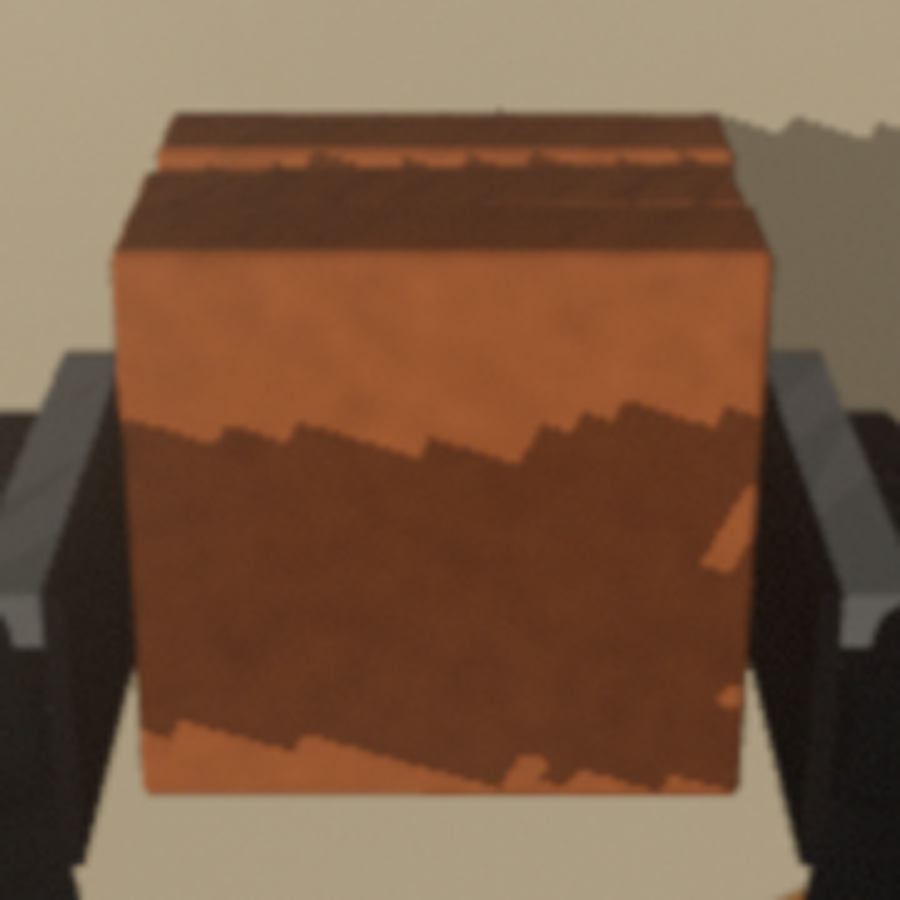

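```bash
python3 -m pendant '[{"travel":[0,0,-0.004],"rot":[0,0,0],"claw":0.05},{"travel":[0,0,-0.005],"rot":[0,0,0],"claw":0.05},{"travel":[0,0,-0.005],"rot":[0,0,0],"claw":0.05},{"travel":[0,0,-0.005],"rot":[0,0,0],"claw":0.3},{"travel":[0,0,-0.005],"rot":[0,0,0],"claw":0.5},{"travel":[0,0,-0.005],"rot":[0,0,0],"claw":0.5},{"travel":[0,0,-0.037],"rot":[0,0,0],"claw":0.5},{"travel":[0,0,-0.037],"rot":[0,0,0],"claw":0.4},{"travel":[0,0,-0.037],"rot":[0,0,0],"claw":0.3},{"travel":[0,0,-0.037],"rot":[0,0,0],"claw":0.25}]' 20
python3 -m pendant '[{"travel":[0,0,0],"rot":[0,0,0],"claw":0.22},{"travel":[0,0,0],"rot":[0,0,0],"claw":0.2},{"travel":[0,0,0],"rot":[0,0,0],"claw":0.17},{"travel":[0,0,0],"rot":[0,0,0],"claw":0.14},{"travel":[0,0,0],"rot":[0,0,0],"claw":0.1},{"travel":[0,0,0],"rot":[0,0,0],"claw":0.1},{"travel":[0,0,0],"rot":[0,0,0],"claw":0.1}]'
python3 - <<'E'
from h import *
p,d=get_image("wrist");crop(p,(318,320),90,5,"pics/w10.png")
s=sense();print(s["tcp_pos"],s["wrist_force"],s["opening"])
E
```

```text
time: 12.85
tcp_pos: [520.0, 218.4, 18.8]
orientation: [[-0.0, 0.426, -0.905], [-0.0, -0.905, -0.426], [-1.0, 0.0, 0.0]]
wrist_force: [-0.1, -0.6, -0.6]
opening: 53.5
time: 13.55
tcp_pos: [520.2, 218.5, 19.2]
orientation: [[0.0, 0.426, -0.905], [0.0, -0.905, -0.426], [-1.0, 0.0, -0.0]]
wrist_force: [-0.0, -0.9, 5.8]
opening: 49.5
[520.2448427  218.50078493  19.16988796] [-1.54930887 -1.67969237  5.48343829] 49.52254307384593
```

View pics/w10.png

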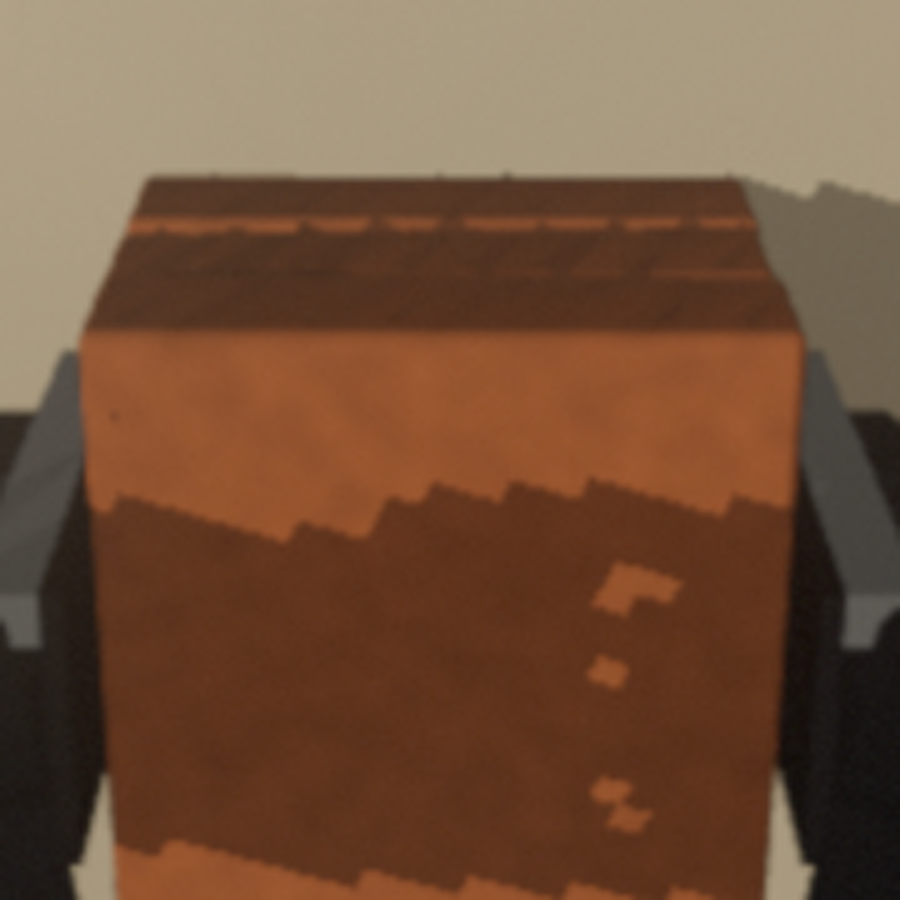

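```bash
python3 -m pendant '[{"travel":[0,0,0],"rot":[0,0,0],"claw":0.5},{"travel":[0,0,0],"rot":[0,0,0],"claw":1},{"travel":[0,0,0],"rot":[0,0,0],"claw":1},{"travel":[0,0,0],"rot":[0,0,0],"claw":1},{"travel":[0,0,0],"rot":[0,0,1],"claw":1},{"travel":[0,0,0],"rot":[0,0,1],"claw":1},{"travel":[0,0,0],"rot":[0,0,1],"claw":1},{"travel":[0,0,0],"rot":[0,0,1],"claw":1}]'
python3 -m pendant '[{"travel":[0,0,0],"rot":[0,0,1],"claw":1},{"travel":[0,0,0],"rot":[0,0,1],"claw":1},{"travel":[0,0,0],"rot":[0,0,1],"claw":1},{"travel":[0,0,0],"rot":[0,0,1],"claw":1}]'
python3 -m pendant '[{"travel":[0,0,0],"rot":[0,0,1],"claw":1},{"travel":[0,0,0],"rot":[0,0,1],"claw":1},{"travel":[0,0,0],"rot":[0,0,1],"claw":1},{"travel":[0,0,0],"rot":[0,0,1],"claw":1}]'
python3 -m pendant '[{"travel":[0,0,0],"rot":[0,0,0.142],"claw":0.7},{"travel":[0,0,0],"rot":[0,0,0.142],"claw":0.6},{"travel":[0,0,0],"rot":[0,0,0.142],"claw":0.5},{"travel":[0,0,0],"rot":[0,0,0.142],"claw":0.4},{"travel":[0,0,0],"rot":[0,0,0.142],"claw":0.3},{"travel":[0,0,0],"rot":[0,0,0.142],"claw":0.25},{"travel":[0,0,0],"rot":[0,0,0.142],"claw":0.22},{"travel":[0,0,0],"rot":[0,0,0.142],"claw":0.18},{"travel":[0,0,0],"rot":[0,0,0.142],"claw":0.14},{"travel":[0,0,0],"rot":[0,0,0.142],"claw":0.1},{"travel":[0,0,0],"rot":[0,0,0.142],"claw":0.1},{"travel":[0,0,0],"rot":[0,0,0.142],"claw":0.1}]'
python3 - <<'E'
from h import *
p,d=get_image("wrist");crop(p,(318,320),90,5,"pics/w11.png")
s=sense();print(s["tcp_pos"],s["wrist_force"],s["opening"])
E
```

```text
time: 14.4
tcp_pos: [520.0, 218.5, 18.9]
orientation: [[0.0, 0.81, -0.586], [0.0, -0.586, -0.81], [-1.0, -0.0, -0.0]]
wrist_force: [0.5, -0.1, 0.6]
opening: 85.1
time: 14.8
tcp_pos: [520.0, 218.4, 18.9]
orientation: [[-0.0, 0.992, -0.126], [0.0, -0.126, -0.992], [-1.0, -0.0, -0.0]]
wrist_force: [-0.5, 0.5, -0.4]
opening: 85.3
time: 15.2
tcp_pos: [520.0, 218.3, 18.9]
orientation: [[-0.0, 0.931, 0.365], [0.0, 0.365, -0.931], [-1.0, -0.0, -0.0]]
wrist_force: [-0.7, -0.1, 0.6]
opening: 85.2
time: 16.4
tcp_pos: [519.9, 218.6, 19.0]
orientation: [[-0.0, 0.905, 0.426], [-0.0, 0.426, -0.905], [-1.0, -0.0, -0.0]]
wrist_force: [-1.6, -0.7, 3.7]
opening: 49.8
[519.908008   218.59459986  18.95770025] [-0.86846464 -0.73548389  3.81849788] 49.54394324215785
```

View pics/w11.png

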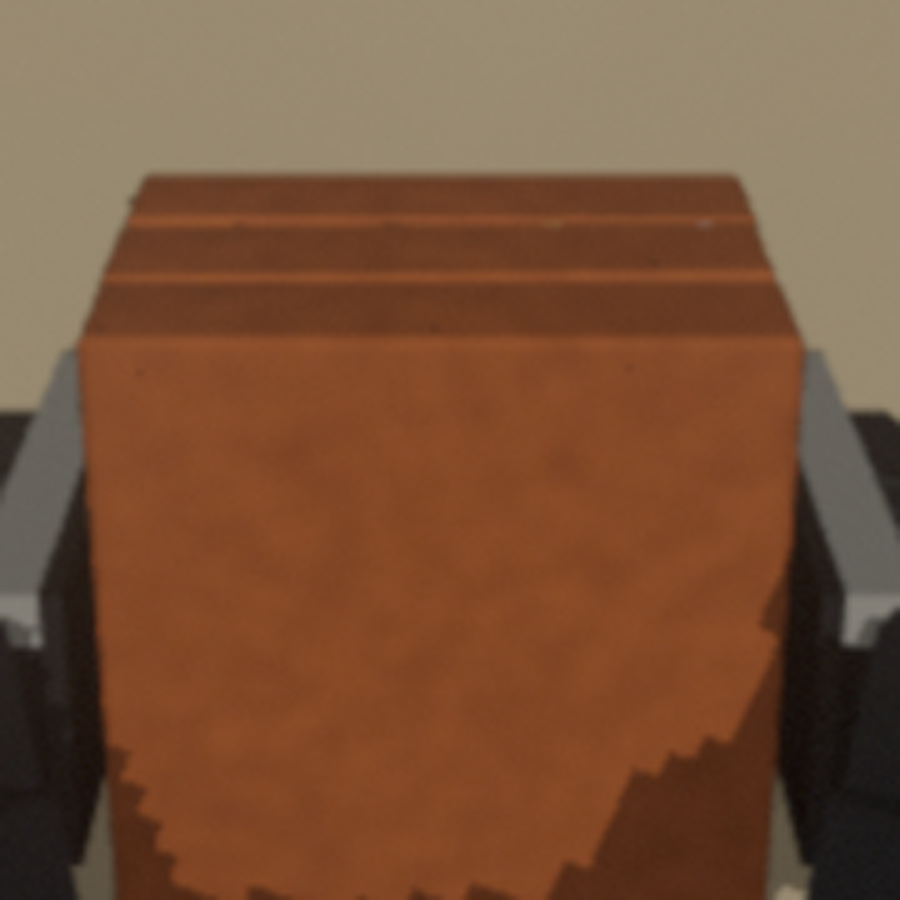

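```bash
python3 -m pendant '[{"travel":[0,0,0],"rot":[0,0,0],"claw":0.4},{"travel":[0,0,0],"rot":[0,0,0],"claw":0.8},{"travel":[0,0,0],"rot":[0,0,0],"claw":0.8},{"travel":[0,0,0.1],"rot":[0,0,0],"claw":0.8},{"travel":[0,0,0.2],"rot":[0,0,0],"claw":0.8},{"travel":[0,0,0.25],"rot":[0,0,0],"claw":0.8},{"travel":[0,0,0.25],"rot":[0,0,0],"claw":0.8}]'
python3 - <<'E'
from h import *
c=camera_params("wrist");p,d=get_image("wrist")
u,v=proj(c,[[520,218,40]])[0].astype(int);crop(p,(u,v),60,7,"pics/w12.png")
s=sense();print(s["tcp_pos"],s["wrist_force"],s["opening"])
E
python3 -m pendant '[{"travel":[-0.1,-0.6,0.1],"rot":[0,0,-0.8],"claw":0.5},{"travel":[-0.1,-0.6,0.1],"rot":[0,0,-0.8],"claw":0.5},{"travel":[-0.1,-0.6,0.1],"rot":[0,0,-0.8],"claw":0.5},{"travel":[-0.1,-0.6,0.1],"rot":[0,0,-0.8],"claw":0.5},{"travel":[-0.1,-0.6,0.1],"rot":[0,0,-0.8],"claw":0.5},{"travel":[-0.1,-0.6,0.1],"rot":[0,0,-0.8],"claw":0.5}]'
python3 -m pendant '[{"travel":[-0.12,-0.5,0],"rot":[0,0,-0.6],"claw":0.2},{"travel":[-0.12,-0.5,0],"rot":[0,0,-0.6],"claw":0.2},{"travel":[-0.12,-0.5,0],"rot":[0,0,-0.6],"claw":0.2},{"travel":[-0.12,-0.5,0],"rot":[0,0,-0.6],"claw":0.2},{"travel":[-0.12,-0.5,0],"rot":[0,0,-0.6],"claw":0.2},{"travel":[-0.12,-0.5,0],"rot":[0,0,-0.6],"claw":0.2},{"travel":[-0.12,-0.5,0],"rot":[0,0,-0.6],"claw":0.2},{"travel":[-0.12,-0.5,0],"rot":[0,0,-0.6],"claw":0.2}]'
python3 - <<'E'
from h import *
c=camera_params("wrist");p,d=get_image("wrist");np.savez("w13.npz",d=d,**c);cv2.imwrite("pics/w13.png",p[:,:,::-1])
for t in("cover_lug","cover","nest","cover_far"):print(t,place_of(t,"wrist"))
s=sense();print(s["tcp_pos"],s["wrist_force"],s["opening"],s["joint_positions"])
E
```

```text
time: 17.15
tcp_pos: [522.3, 219.5, 122.0]
orientation: [[0.005, 0.905, 0.426], [0.003, 0.426, -0.905], [-1.0, 0.006, -0.0]]
wrist_force: [0.8, -0.1, -0.9]
opening: 76.7
[520.89117432 219.02699856 120.1214361 ] [-0.48200634 -0.01971129  0.23093251] 77.10185208068366
time: 17.8
tcp_pos: [478.2, -28.5, 158.7]
orientation: [[-0.001, 1.0, 0.03], [-0.003, 0.03, -1.0], [-1.0, -0.001, 0.003]]
wrist_force: [1.3, 0.8, 0.2]
opening: 63.9
time: 18.6
tcp_pos: [432.4, -219.4, 158.3]
orientation: [[-0.001, 0.967, -0.254], [0.001, -0.254, -0.967], [-1.0, -0.001, -0.001]]
wrist_force: [0.1, 0.0, -0.3]
opening: 51.3
cover_lug [{'centre': [436.6, -227.3, 67.5], 'p': 0.6}]
cover [{'centre': [491.5, -236.6, 17.7], 'p': 0.77}]
nest []
cover_far [{'centre': [568.5, -252.4, 12.2], 'p': 0.89}]
[ 432.272708   -220.67805756  158.86476825] [-0.27269056 -0.34477303  0.40298552] 51.164321935389324 [-0.04547098  0.39854926  0.52423697  2.05132024 -0.285657    0.76140321
  0.39505584]
```

View pics/w12.png

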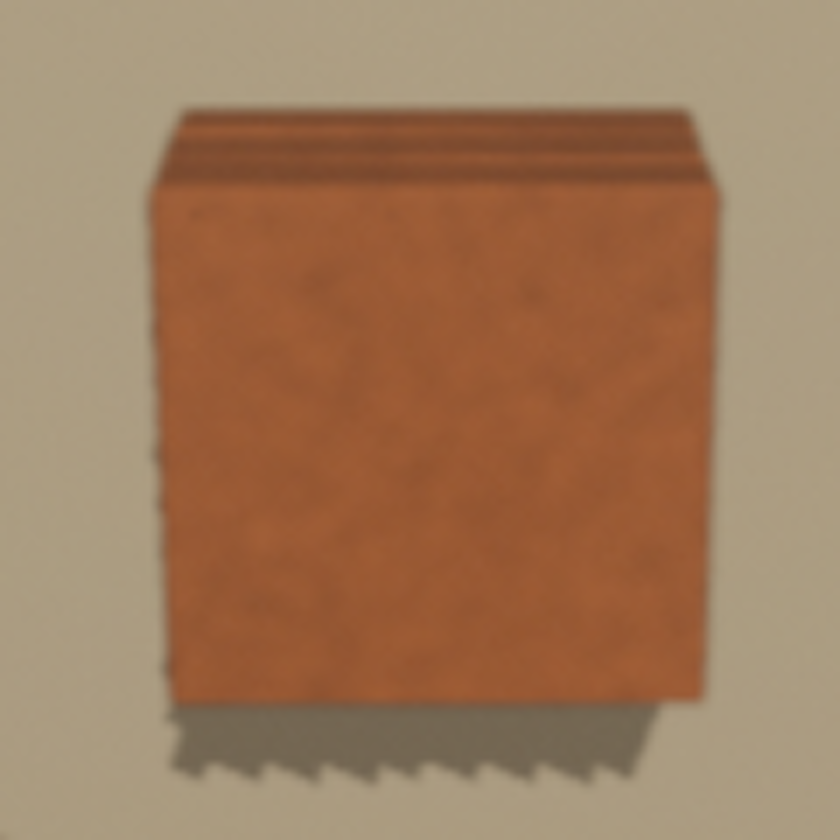

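View pics/w13.png

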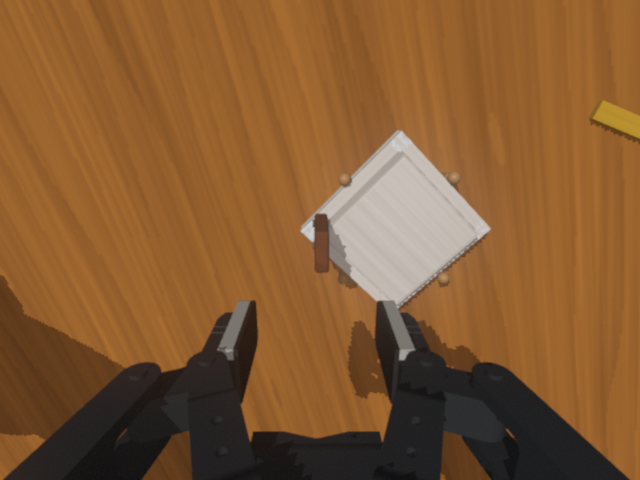

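```bash
python3 - <<'E'
from h import *
c=dict(np.load("w13.npz"));p=cv2.imread("pics/w13.png")[:,:,::-1];crop(p,(345,230),60,6,"pics/w13c.png")
d=c["d"]
print(ray(c,[(301,230),(490,229),(400,131)],17))
u,v=np.meshgrid(np.arange(300,345),np.arange(205,285));D=d[v,u]
W=(np.stack([(u-c["cx"])/c["fx"]*D,(v-c["cy"])/c["fy"]*D,D],-1)-c["t"])@c["R"]
m=W[...,2]>60;P=W[m];print(m.sum(),P.mean(0),P[:,2].max(),cv2.minAreaRect(P[P[:,2]>66][:,:2].astype(np.float32)))
u,v=np.meshgrid(np.arange(290,500),np.arange(120,320));D=d[v,u]
W=(np.stack([(u-c["cx"])/c["fx"]*D,(v-c["cy"])/c["fy"]*D,D],-1)-c["t"])@c["R"]
m=(W[...,2]>12)&(W[...,2]<36);P=W[m];print(cv2.minAreaRect(P[:,:2].astype(np.float32)))
m=(W[...,2]>29)&(W[...,2]<37);P=W[m];print(np.median(P[:,2]),cv2.minAreaRect(P[:,:2].astype(np.float32)))
E
```

```text
[[ 420.66098202 -219.6604283    17.        ]
 [ 567.83894394 -257.21901262   17.        ]
 [ 511.62834627 -164.49076799   17.        ]]
663 [ 436.50056094 -220.03605548   73.12739495] 299.51715178617013 ((444.9322204589844, -188.71038818359375), (100.92500305175781, 9.617085456848145), 75.24715423583984)
((493.8197937011719, -237.67221069335938), (124.21146392822266, 124.59036254882812), 40.71735382080078)
32.36785983242547 ((486.86895751953125, -235.24783325195312), (95.80437469482422, 99.15436553955078), 31.042863845825195)
```

View pics/w13c.png

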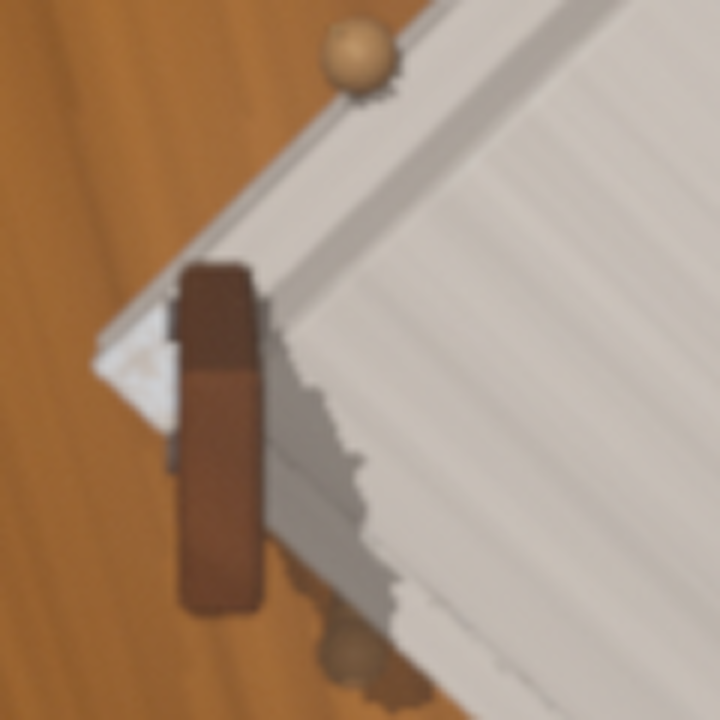

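```bash
python3 - <<'E'
from h import *
c=dict(np.load("w13.npz"))
L=ray(c,[(285+221/6-.5,170+492/6-.5),(285+180/6-.5,170+492/6),(285+262/6-.5,170+492/6),(285+221/6,170+372/6),(285+221/6,170+612/6)],70);print(L)
y=np.array([.967,-.254]);print(np.linalg.norm(L[1]-L[2]),np.linalg.norm(L[3]-L[4]))
C=ray(c,[(301,230),(490,229)],17).mean(0)[:2];print(C,C-60*y)
E
```

```text
[[ 436.16598628 -222.42213149   70.        ]
 [ 431.66549345 -221.61528289   70.        ]
 [ 440.48940206 -223.91819061   70.        ]
 [ 439.86765274 -209.31024058   70.        ]
 [ 432.8012483  -236.90693636   70.        ]]
9.119470769101552 28.487044236795988
[ 494.24996298 -238.43972046] [ 436.22996298 -223.19972046]
```

```bash
python3 -m pendant '[{"travel":[0.01,-0.0055,-0.1],"rot":[0,0,0],"claw":0.1},{"travel":[0.01,-0.0055,-0.17],"rot":[0,0,0],"claw":0.1},{"travel":[0.01,-0.0055,-0.17],"rot":[0,0,0],"claw":0.1},{"travel":[0.01,-0.0055,-0.17],"rot":[0,0,0],"claw":0.1}]'
python3 - <<'E'
from h import *
c=camera_params("wrist");p,d=get_image("wrist");cv2.imwrite("pics/w14.png",p[:,:,::-1])
s=sense();print(s["tcp_pos"],s["opening"])
print(proj(c,[[436.2,-222.8,70]]))
E
```

```text
time: 19.25
tcp_pos: [435.9, -223.7, 91.2]
orientation: [[-0.001, 0.966, -0.257], [0.0, -0.257, -0.966], [-1.0, -0.001, 0.0]]
wrist_force: [-0.5, -0.5, 0.4]
opening: 47.0
[ 436.51847592 -223.9985808    91.92390262] 47.21869431312733
[[314.41360527 293.46344181]]
```

View pics/w14.png

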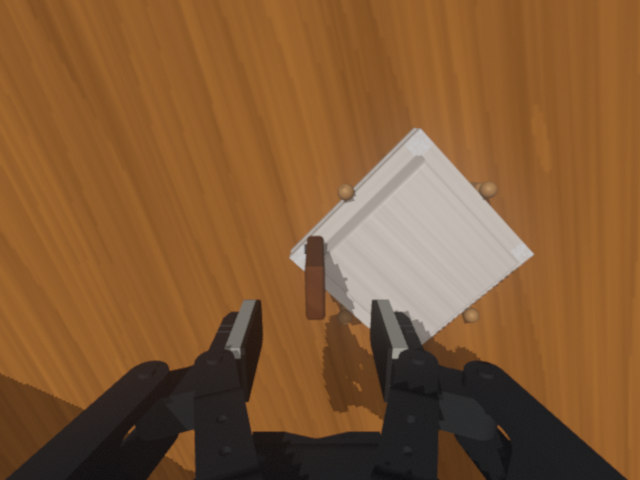

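```bash
python3 -m pendant '[{"travel":[0,0.002,-0.06],"rot":[0,0,0],"claw":0.1},{"travel":[0,0.002,-0.12],"rot":[0,0,0],"claw":0.1},{"travel":[0,0.002,-0.12],"rot":[0,0,0],"claw":0.1},{"travel":[0,0.002,-0.12],"rot":[0,0,0],"claw":0.1}]' 25
python3 - <<'E'
from h import *
c=camera_params("wrist");p,d=get_image("wrist");cv2.imwrite("pics/w15.png",p[:,:,::-1])
p,d=get_image("scene");crop(p,(142,265),55,7,"pics/s15.png")
s=sense();print(s["tcp_pos"],s["opening"],s["wrist_force"])
E
```

```text
time: 19.7
tcp_pos: [436.7, -223.3, 44.2]
orientation: [[0.001, 0.966, -0.257], [-0.001, -0.257, -0.966], [-1.0, 0.001, 0.0]]
wrist_force: [0.2, 0.1, 0.8]
opening: 47.0
[ 437.07997858 -223.43332411   44.49632711] 46.83994304548907 [-0.33694284  0.03112549  0.25280427]
```

View pics/w15.png

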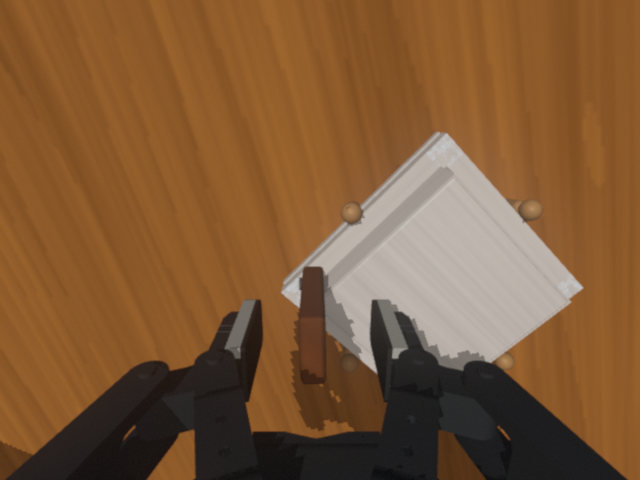

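View pics/s15.png

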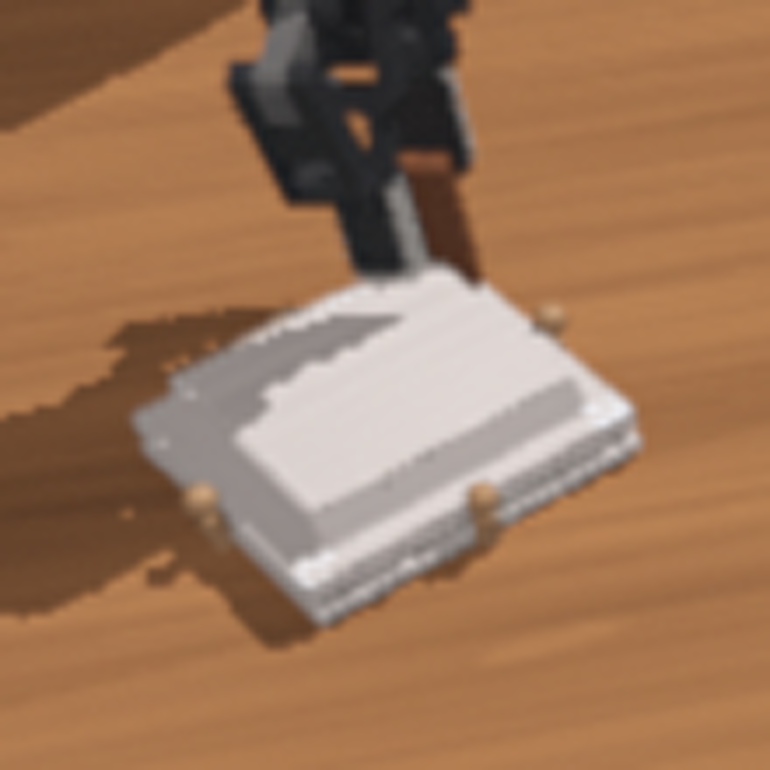

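```bash
python3 -m pendant '[{"travel":[-0.002,0.001,-0.003],"rot":[0,0,0],"claw":-0.2},{"travel":[-0.002,0.001,-0.003],"rot":[0,0,0],"claw":-0.4},{"travel":[-0.002,0.001,-0.003],"rot":[0,0,0],"claw":-0.6},{"travel":[-0.002,0.001,-0.003],"rot":[0,0,0],"claw":-0.7},{"travel":[-0.002,0.001,-0.003],"rot":[0,0,0],"claw":-0.78},{"travel":[-0.002,0.001,-0.003],"rot":[0,0,0],"claw":-0.85},{"travel":[-0.002,0.001,-0.003],"rot":[0,0,0],"claw":-1},{"travel":[-0.002,0.001,-0.003],"rot":[0,0,0],"claw":-1}]' 25
python3 -m pendant '[{"travel":[0,0,0],"rot":[0,0,0],"claw":-1},{"travel":[0,0,0],"rot":[0,0,0],"claw":-1},{"travel":[0,0,0],"rot":[0,0,0],"claw":-1}]' 90
python3 - <<'E'
from h import *
p,d=get_image("wrist");cv2.imwrite("pics/w16.png",p[:,:,::-1])
s=sense();print(s["tcp_pos"],s["opening"],s["wrist_force"],s["ft_torque"],s["joint_positions"])
E
```

```text
time: 20.6
tcp_pos: [435.4, -222.4, 41.9]
orientation: [[0.0, 0.966, -0.257], [0.0, -0.257, -0.966], [-1.0, 0.0, -0.0]]
wrist_force: [-0.4, -0.2, 4.4]
opening: 9.6
time: 20.9
tcp_pos: [435.4, -222.4, 42.0]
orientation: [[0.0, 0.966, -0.257], [0.0, -0.257, -0.966], [-1.0, 0.0, -0.0]]
wrist_force: [-1.3, 1.7, 8.1]
opening: 8.7
[ 435.39013298 -222.42728684   42.01729001] 8.392015430866923 [-0.62508367  1.68982334  6.69645155] [0.27643453 0.22468882 0.10349243] [ 0.07860081  0.61389355  0.38100382  2.08792139 -0.44836106  0.51754271
  0.53114792]
```

View pics/w16.png

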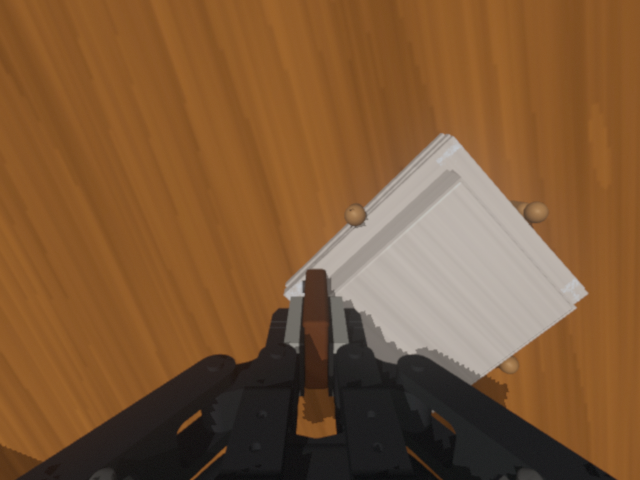

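```bash
cat >> h.py <<'E'
a=np.radians(-14.85);xh=np.array([np.cos(a),np.sin(a),0]);yh=np.array([-np.sin(a),np.cos(a),0])
E
python3 - <<'E'
from h import *
s=sense();y=s["orientation"][:,1];print(np.degrees(np.arctan2(y[1],y[0])))
T=np.array([435.4,-222.4,41.9])
H=T+60*xh+76.4*xh;H[2]=16;print(H)
for t in (1.5,3,5,7,9,12,15,18,21,24,27):
    r=Ro.from_rotvec(np.radians(t)*yh);d=H+r.apply(T-H)-T;print(t,(d/400).round(4),(np.radians(t)*yh/.5).round(3),d.round(1))
E
```

```text
-14.883966119824581
[ 567.24425392 -257.3578705    16.        ]
1.5 [ 0.0018 -0.0005  0.0089] [0.013 0.051 0.   ] [ 0.7 -0.2  3.6]
3 [ 0.0037 -0.001   0.0178] [0.027 0.101 0.   ] [ 1.5 -0.4  7.1]
5 [ 0.0067 -0.0018  0.0295] [0.045 0.169 0.   ] [ 2.7 -0.7 11.8]
7 [ 0.0101 -0.0027  0.0411] [0.063 0.236 0.   ] [ 4.  -1.1 16.4]
9 [ 0.0138 -0.0037  0.0525] [0.081 0.304 0.   ] [ 5.5 -1.5 21. ]
12 [ 0.0202 -0.0054  0.0695] [0.107 0.405 0.   ] [ 8.1 -2.1 27.8]
15 [ 0.0274 -0.0073  0.0861] [0.134 0.506 0.   ] [11.  -2.9 34.4]
18 [ 0.0355 -0.0094  0.1022] [0.161 0.607 0.   ] [14.2 -3.8 40.9]
21 [ 0.0443 -0.0118  0.1179] [0.188 0.709 0.   ] [17.7 -4.7 47.2]
24 [ 0.054  -0.0143  0.1331] [0.215 0.81  0.   ] [21.6 -5.7 53.2]
27 [ 0.0643 -0.0171  0.1478] [0.242 0.911 0.   ] [25.7 -6.8 59.1]
```

```bash
python3 -m pendant '[{"travel":[0.0009,-0.0002,0.0045],"rot":[0.0065,0.025,0],"claw":-1},{"travel":[0.0018,-0.0005,0.0089],"rot":[0.013,0.051,0],"claw":-1},{"travel":[0.0027,-0.0007,0.0134],"rot":[0.02,0.076,0],"claw":-1},{"travel":[0.0037,-0.001,0.0178],"rot":[0.027,0.101,0],"claw":-1},{"travel":[0.0052,-0.0014,0.0237],"rot":[0.036,0.135,0],"claw":-1},{"travel":[0.0067,-0.0018,0.0295],"rot":[0.045,0.169,0],"claw":-1},{"travel":[0.0084,-0.0022,0.0353],"rot":[0.054,0.203,0],"claw":-1},{"travel":[0.0101,-0.0027,0.0411],"rot":[0.063,0.236,0],"claw":-1},{"travel":[0.0119,-0.0032,0.0468],"rot":[0.072,0.27,0],"claw":-1},{"travel":[0.0138,-0.0037,0.0525],"rot":[0.081,0.304,0],"claw":-1},{"travel":[0.0138,-0.0037,0.0525],"rot":[0.081,0.304,0],"claw":-1}]' 100
python3 - <<'E'
from h import *
p,d=get_image("wrist");cv2.imwrite("pics/w17.png",p[:,:,::-1])
p,d=get_image("scene");crop(p,(142,265),55,7,"pics/s17.png")
s=sense();print(s["tcp_pos"],s["opening"],s["wrist_force"],s["ft_torque"],s["joint_positions"])
E
```

```text
time: 22.05
tcp_pos: [441.0, -224.0, 62.8]
orientation: [[-0.152, 0.954, -0.257], [0.04, -0.254, -0.966], [-0.988, -0.158, 0.0]]
wrist_force: [-1.0, 1.6, 0.3]
opening: 8.1
[ 440.75857493 -223.92965371   62.68388891] 8.35491183336423 [-0.64935637  2.75792982  1.35127481] [ 0.34149132 -0.12323371  0.05580501] [ 0.02074948  0.66345669  0.46003364  1.94422965 -0.3631352   0.78101279
  0.43895602]
```

View pics/w17.png

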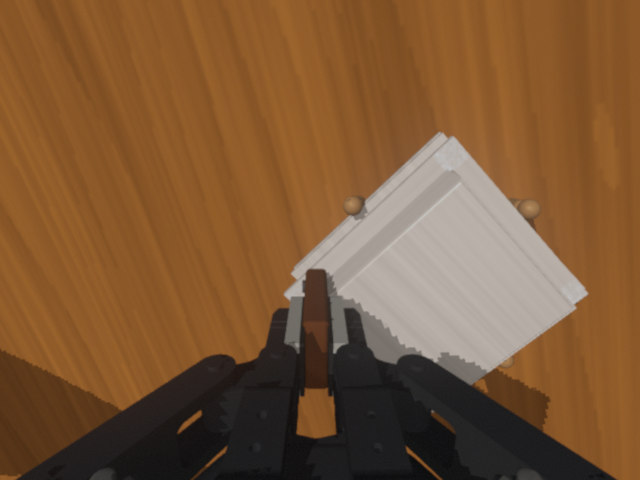

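View pics/s17.png

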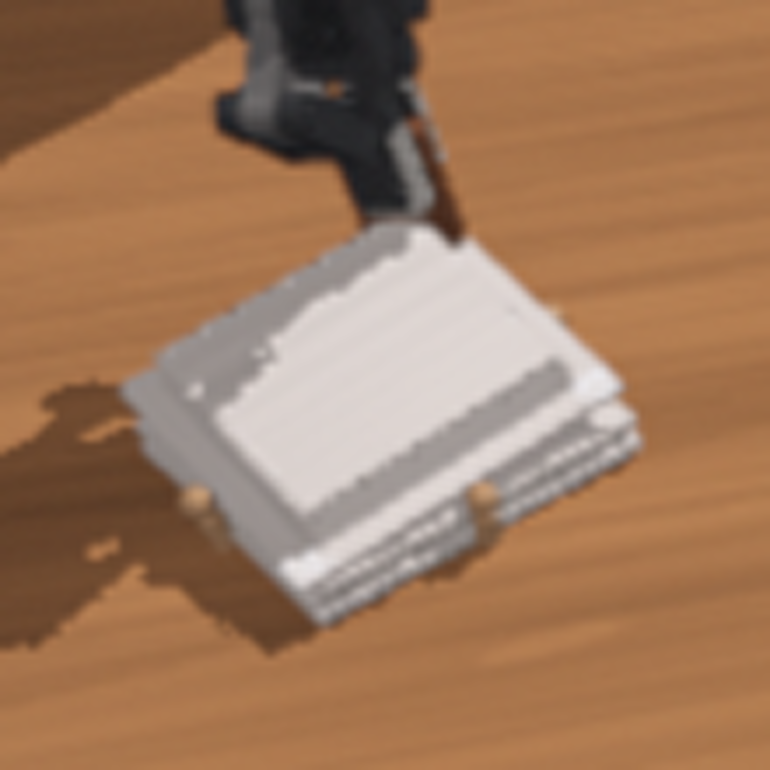

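```bash
python3 -m pendant '[{"travel":[0.002,-0.0005,0.0047],"rot":[0.009,0.034,0],"claw":-1},{"travel":[0.004,-0.0011,0.0104],"rot":[0.018,0.067,0],"claw":-1},{"travel":[0.0064,-0.0017,0.016],"rot":[0.027,0.101,0],"claw":-1},{"travel":[0.0087,-0.0023,0.0216],"rot":[0.036,0.135,0],"claw":-1},{"travel":[0.0112,-0.0029,0.0271],"rot":[0.045,0.168,0],"claw":-1},{"travel":[0.0136,-0.0036,0.0326],"rot":[0.054,0.202,0],"claw":-1},{"travel":[0.0163,-0.0043,0.038],"rot":[0.063,0.236,0],"claw":-1},{"travel":[0.019,-0.005,0.0433],"rot":[0.072,0.27,0],"claw":-1},{"travel":[0.0217,-0.0057,0.0487],"rot":[0.08,0.304,0],"claw":-1},{"travel":[0.0217,-0.0057,0.0487],"rot":[0.08,0.304,0],"claw":-1}]'
python3 - <<'E'
from h import *
p,d=get_image("scene");crop(p,(142,265),55,7,"pics/s18.png")
s=sense();print(s["tcp_pos"],s["opening"],s["wrist_force"],s["ft_torque"],s["joint_positions"])
E
```

```text
time: 23.15
tcp_pos: [450.1, -226.4, 82.2]
orientation: [[-0.299, 0.919, -0.257], [0.079, -0.244, -0.967], [-0.951, -0.309, 0.001]]
wrist_force: [0.1, -1.3, -0.4]
opening: 8.2
[ 449.79411337 -226.40426185   82.114039  ] 7.911431295333187 [ 0.57029093  0.28564773 -0.48888652] [-0.09971109 -0.54184799 -0.00818983] [ 0.0101357   0.73375225  0.48898872  1.78571706 -0.31028697  1.02847614
  0.38453399]
```

View pics/s18.png

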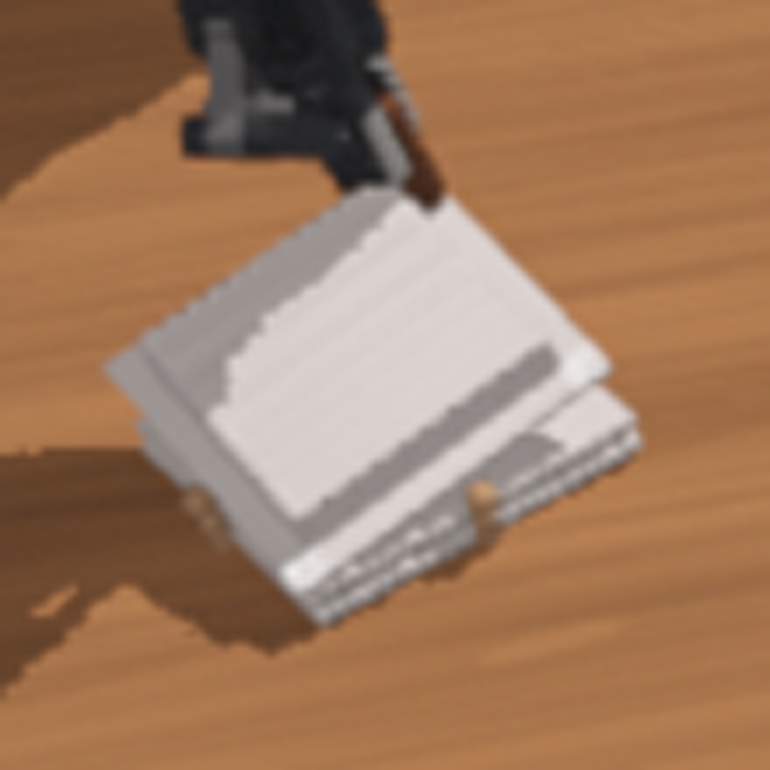

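```bash
python3 -m pendant '[{"travel":[0.0031,-0.0008,0.0052],"rot":[0.009,0.034,0],"claw":-1},{"travel":[0.006,-0.0016,0.0104],"rot":[0.018,0.068,0],"claw":-1},{"travel":[0.0088,-0.0024,0.0157],"rot":[0.027,0.102,0],"claw":-1},{"travel":[0.012,-0.0032,0.0207],"rot":[0.036,0.135,0],"claw":-1},{"travel":[0.0152,-0.004,0.0258],"rot":[0.045,0.169,0],"claw":-1},{"travel":[0.0185,-0.0049,0.0309],"rot":[0.054,0.203,0],"claw":-1},{"travel":[0.0219,-0.0058,0.0358],"rot":[0.063,0.237,0],"claw":-1},{"travel":[0.0253,-0.0067,0.0407],"rot":[0.072,0.271,0],"claw":-1},{"travel":[0.0288,-0.0077,0.0456],"rot":[0.081,0.304,0],"claw":-1},{"travel":[0.0288,-0.0077,0.0456],"rot":[0.081,0.304,0],"claw":-1},{"travel":[0.0288,-0.0077,0.0456],"rot":[0.081,0.304,0],"claw":-1}]'
python3 - <<'E'
from h import *
p,d=get_image("scene");crop(p,(142,265),55,7,"pics/s19.png")
p,d=get_image("top");crop(p,(478,282),50,7,"pics/t19.png")
for i in range(1):
    s=sense();print(s["tcp_pos"],s["opening"],s["wrist_force"],s["ft_torque"],s["joint_positions"])
    H=s["tcp_pos"];R=s["orientation"]
    # cover far from grip: at grip, tcp at cover (-60,0,26)
    print(H+R[:,1]*136.4+R[:,0]*25.9)
for n in("scene","top"):print(place_of("cover_far",n),place_of("cover_lug",n))
E
```

```text
time: 24.3
tcp_pos: [461.0, -229.3, 100.3]
orientation: [[-0.439, 0.861, -0.257], [0.116, -0.229, -0.966], [-0.891, -0.454, 0.0]]
wrist_force: [0.4, -0.5, -0.8]
opening: 8.6
[ 460.79202273 -229.24673096  100.38216482] 8.527211466279692 [-0.44978947  0.15144561 -0.85438581] [-0.19478738 -0.58083942  0.01015972] [ 0.02221262  0.8195696   0.49670591  1.61782873 -0.27658997  1.26617618
  0.35254752]
[ 566.83712177 -257.47190803   15.33190704]
[{'centre': [568.5, -262.7, 14.0], 'p': 0.87}] [{'centre': [471.6, -233.0, 127.5], 'p': 0.62}]
[] []
```

View pics/s19.png

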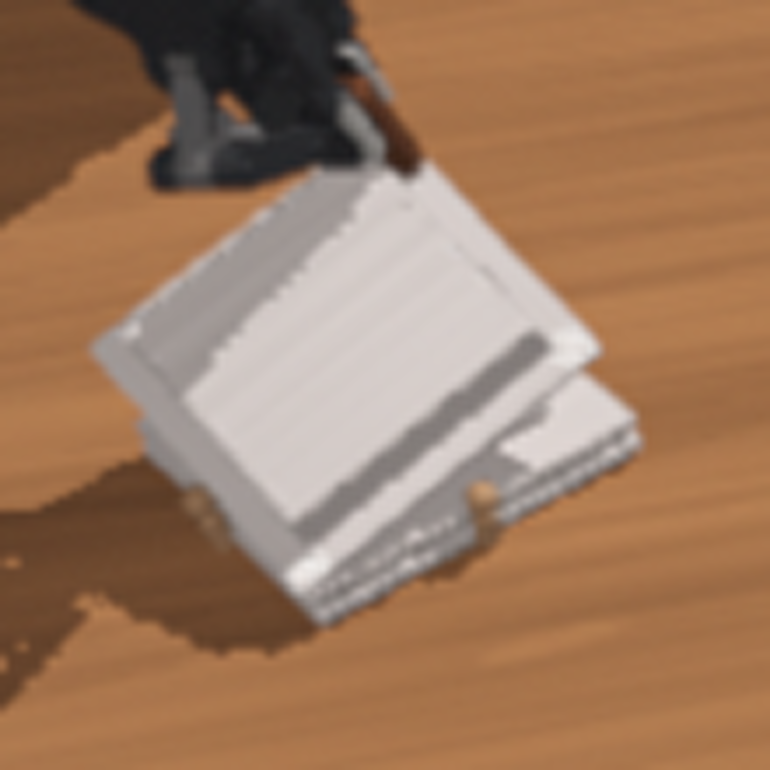

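View pics/t19.png

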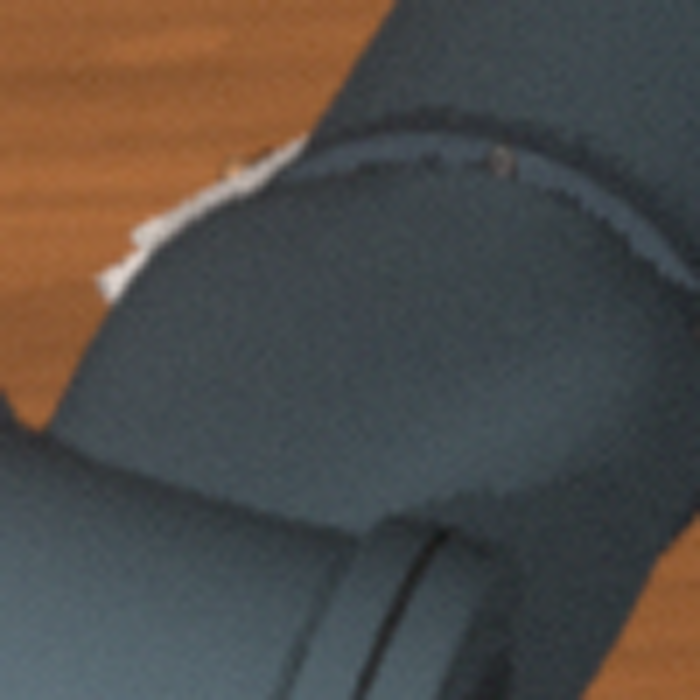

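```bash
python3 -m pendant '[{"travel":[0,0,0.02],"rot":[0,0,0],"claw":-1},{"travel":[0,0,0.06],"rot":[0,0,0],"claw":-1},{"travel":[0,0,0.12],"rot":[0,0,0],"claw":-1},{"travel":[0,0,0.18],"rot":[0,0,0],"claw":-1},{"travel":[0,0,0.24],"rot":[0,0,0],"claw":-1},{"travel":[0,0,0.3],"rot":[-0.04,-0.15,0],"claw":-1},{"travel":[0,0,0.3],"rot":[-0.08,-0.31,0],"claw":-1},{"travel":[0,0,0.3],"rot":[-0.12,-0.46,0],"claw":-1},{"travel":[0,0,0.3],"rot":[-0.16,-0.61,0],"claw":-1},{"travel":[0,0,0.3],"rot":[-0.2,-0.76,0],"claw":-1},{"travel":[0,0,0.3],"rot":[-0.242,-0.911,0],"claw":-1},{"travel":[0,0,0.3],"rot":[-0.242,-0.911,0],"claw":-1}]'
python3 -m pendant '[{"travel":[0,0.06,0],"rot":[0,0,0],"claw":-1},{"travel":[0,0.14,0],"rot":[0,0,0],"claw":-1},{"travel":[0,0.22,0],"rot":[0,0,0],"claw":-1},{"travel":[0,0.3,0],"rot":[0,0,0],"claw":-1},{"travel":[0,0.38,0],"rot":[0,0,0],"claw":-1},{"travel":[0,0.46,0],"rot":[0,0,0],"claw":-1},{"travel":[0,0.54,0],"rot":[0,0,0],"claw":-1},{"travel":[0,0.62,0],"rot":[0,0,0],"claw":-1},{"travel":[0,0.68,0],"rot":[0,0,0],"claw":-1},{"travel":[0,0.72,0],"rot":[0,0,0],"claw":-1},{"travel":[0,0.72,0],"rot":[0,0,0],"claw":-1}]'
python3 - <<'E'
from h import *
p,d=get_image("scene");cv2.imwrite("pics/s20.png",p[:,:,::-1])
p,d=get_image("wrist");cv2.imwrite("pics/w20.png",p[:,:,::-1])
s=sense();print(s["tcp_pos"],s["opening"],s["wrist_force"],s["ft_torque"],s["joint_positions"])
E
```

```text
time: 25.8
tcp_pos: [458.9, -229.2, 221.8]
orientation: [[0.001, 0.966, -0.259], [0.001, -0.259, -0.966], [-1.0, 0.0, -0.002]]
wrist_force: [-0.3, 0.0, -0.7]
opening: 8.1
time: 26.9
tcp_pos: [461.4, 61.2, 221.0]
orientation: [[-0.002, 0.967, -0.253], [0.0, -0.253, -0.967], [-1.0, -0.002, 0.0]]
wrist_force: [-0.1, 0.0, 0.2]
opening: 8.2
[461.27233679  58.18611497 220.80956082] 8.075247528002256 [ 1.12067758  0.16968146 -0.67983138] [0.00329865 0.08720338 0.02079899] [-0.61611892  0.24727835  0.45933581  2.04171    -0.14003295  0.88341639
 -0.33935164]
```

View pics/s20.png

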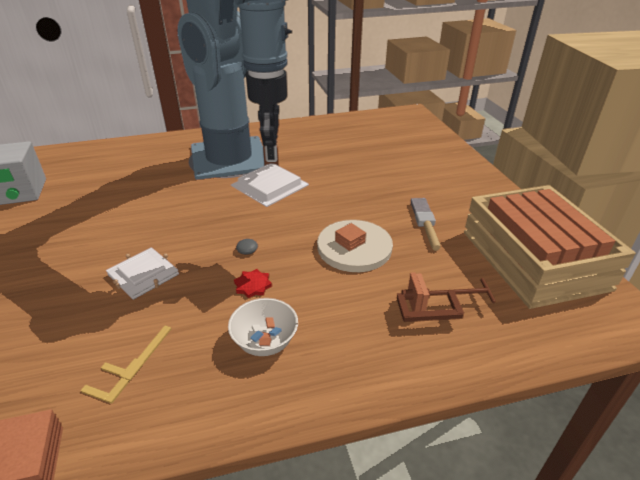

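View pics/w20.png

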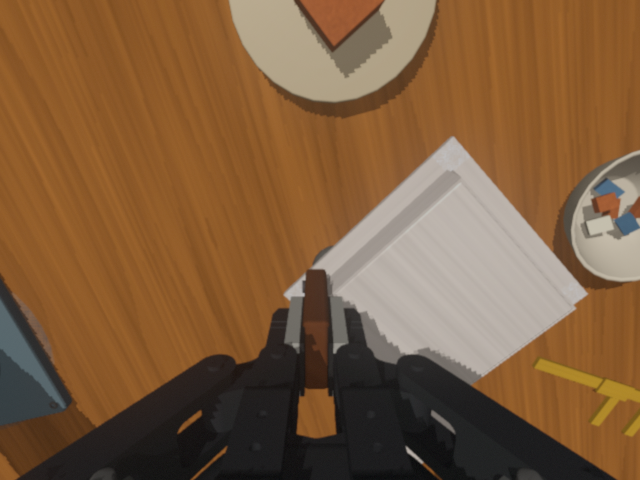

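```bash
python3 -m pendant '[{"travel":[0,0.06,0],"rot":[0,0,0],"claw":-1},{"travel":[0,0.14,0],"rot":[0,0,0],"claw":-1},{"travel":[0,0.22,0],"rot":[0,0,0],"claw":-1},{"travel":[0,0.3,0],"rot":[0,0,0],"claw":-1},{"travel":[0,0.37,0],"rot":[0,0,0],"claw":-1},{"travel":[0,0.42,0],"rot":[0,0,0],"claw":-1},{"travel":[0.002,0.439,-0.03],"rot":[0,0,0],"claw":-1},{"travel":[0.002,0.439,-0.07],"rot":[0,0,0],"claw":-1},{"travel":[0.002,0.439,-0.1],"rot":[0,0,0],"claw":-1},{"travel":[0.002,0.439,-0.111],"rot":[0,0,0],"claw":-1},{"travel":[0.002,0.439,-0.111],"rot":[0,0,0],"claw":-1},{"travel":[0.002,0.439,-0.111],"rot":[0,0,0],"claw":-1}]'
python3 - <<'E'
from h import *
p,d=get_image("scene");cv2.imwrite("pics/s21.png",p[:,:,::-1])
c=camera_params("wrist");p,d=get_image("wrist");cv2.imwrite("pics/w21.png",p[:,:,::-1])
print([place_of(t,n) for n in("scene","wrist") for t in("cover","cover_lug","cover_far")])
print(ray(c,[(286,294),(586,294)],151))
u,v=np.meshgrid(np.arange(400,520),np.arange(230,330));D=d[v,u]
W=((np.stack([(u-c["cx"])/c["fx"]*D,(v-c["cy"])/c["fy"]*D,D],-1)-c["t"])@c["R"])[D>0]
A=np.c_[W[:,:2],np.ones(len(W))];k=np.linalg.lstsq(A,W[:,2],rcond=None)[0];print("roof slope deg",np.degrees(k[:2]),W[:,2].mean())
s=sense();print(s["tcp_pos"],s["orientation"],s["opening"],s["wrist_force"],s["joint_vel"],s["time"])
E
```

```text
time: 28.2
tcp_pos: [462.2, 233.8, 176.3]
orientation: [[-0.0, 0.966, -0.258], [-0.0, -0.258, -0.966], [-1.0, -0.0, 0.0]]
wrist_force: [-0.4, -0.6, -1.4]
opening: 8.4
[[{'centre': [520.0, 216.4, 153.6], 'p': 0.67}, {'centre': [464.7, -12.0, -2.0], 'p': 0.63}], [{'centre': [456.9, 231.2, 205.3], 'p': 0.79}], [{'centre': [591.3, 194.3, 145.8], 'p': 0.78}], [], [{'centre': [463.3, 230.9, 204.2], 'p': 0.72}], [{'centre': [595.8, 201.1, 148.3], 'p': 0.66}]]
[[448.08582285 236.25859421 151.        ]
 [594.33755451 197.41459991 151.        ]]
roof slope deg [-1.05100468 -0.35537131] 166.72245203813932
[461.74514829 234.44031644 176.22317712] [[-2.30633189e-04  9.66417599e-01 -2.56976595e-01]
 [ 2.54860120e-04 -2.56976537e-01 -9.66417609e-01]
 [-9.99999941e-01 -2.88381061e-04 -1.87033987e-04]] 8.08616732531864 [ 0.02954117 -0.38881644 -1.87481983] [-0.00064496  0.00097586 -0.000666    0.00076284  0.00024708 -0.00086107
  0.00150497] 28.6
```

View pics/s21.png

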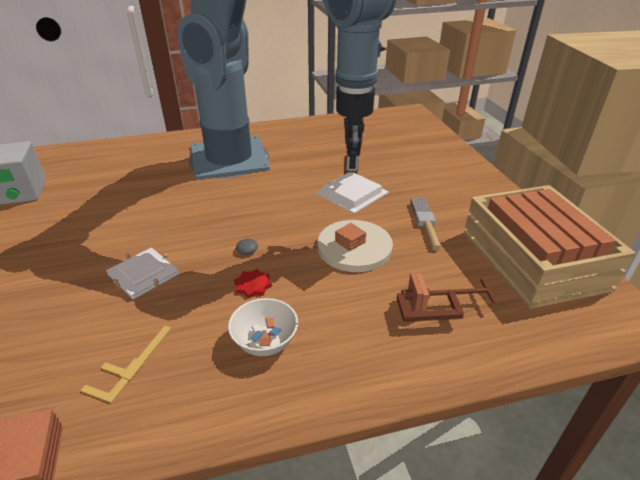

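View pics/w21.png

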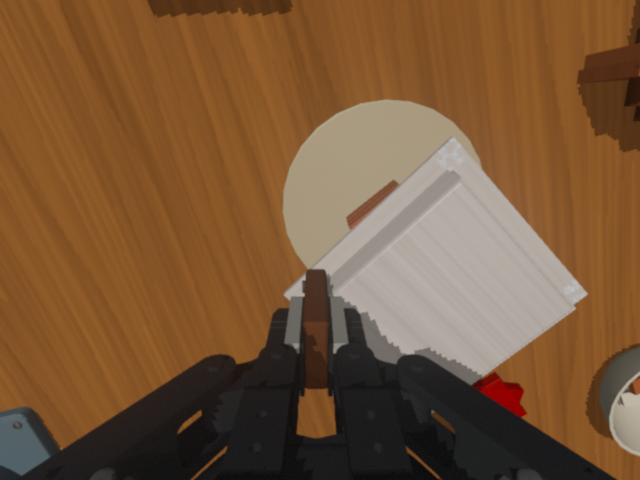

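```bash
python3 - <<'E'
from h import *
p=cv2.imread("pics/s21.png")[:,:,::-1];crop(p,(355,225),60,6,"pics/s21c.png")
E
```

```text
(no output)
```

View pics/s21c.png

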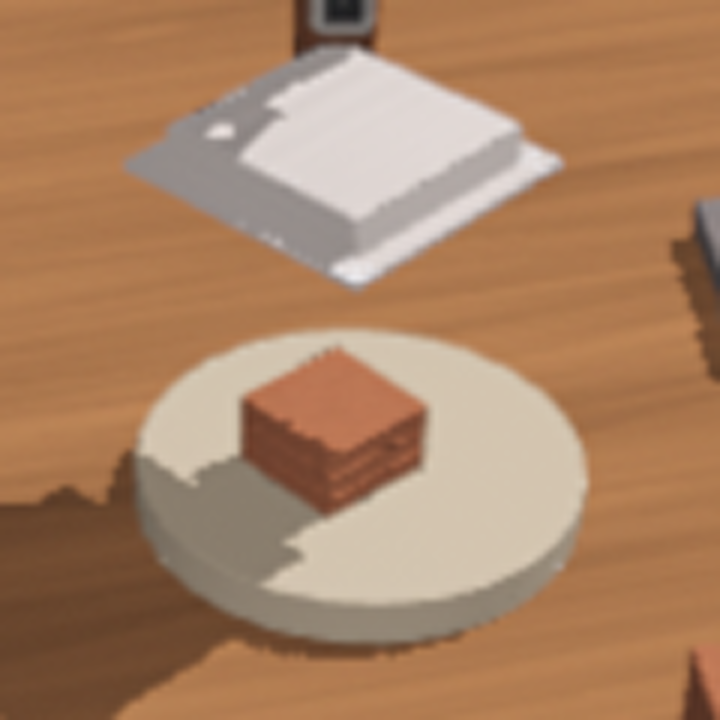

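The pile is square on the bat, with the cover held level above it and everything still. I'm handing in.

```bash
python3 - <<'E'
from workcell import *
print(job_done()); print(sense()["time"])
E
```

```text
the job is handed in; nothing more can be done
None
the job is handed in; nothing more can be done
```

The job is done and handed in at about 28.6 s of the 72 s allowed. No verdict was reported.

- **Pile:** I squeezed it both ways. The lowest tile stayed turned about 3° after the first squeezes. I gripped the upper two, lifted them about 2 mm, turned them to match it, set them back and squeezed both ways again. The last pictures show all three parallel and flush to a few tenths of a millimetre, still on the bat.
- **Cover:** I gripped it by the lug and hinged it up 27° about the far corner, raising the lug corner about 69 mm. The computed corner position stayed within about 1 mm of its seat through the peel. I then lifted it clear of the nest, levelled it and carried it over.
- **Last checks:**
  - The wrist was level and the joints were at rest.
  - The cover centre measured (521, 217) from its corners and (520, 216) from the network, against the pile at (520, 218.5).
  - The rim is at z of about 150, roughly 100 mm above the pile.
  - The bystanders looked undisturbed in the scene picture.
- **Disagreements:**
  - The wrist depth fit gave the cover roof a slope of about 1°, where the wrist pose reads exactly level.
  - Network points were up to 6 mm off my own measurements.
  - On one squeeze the upward force on the wrist reached about 14 N, probably the fingertips on the bat.

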